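Dock the condenser and set the coolant

ROBOT

A 7-joint arm with a two-finger parallel gripper is mounted at the origin on the work surface. World frame = base frame: x ahead of the robot, y to its left, z up, the work surface at z = 0. Lengths are in m, angles in rad, forces in N, time in s.
With the tool pointing down it reaches from about 0.4 to 0.875 m from the base axis. Payload 19.3 kg.
Tool frame: the origin (TCP) lies midway between the tips of the shut fingers; the grasp point (between the pads) lies 19 mm behind it; x points along the fingers, y is the direction in which the jaws open and shut, and the axes are right-handed (so a half turn about x gives the same grasp; the last joint's range is limited). The gripper opens to 85 mm and grips with 20 to 120 N. Pads are 22 mm wide; open, the fingers measure 114 mm over their backs; the gripper's body (76 mm by 85 mm) begins 54 mm behind the grasp point. The pads swing forward as they close: fully open they stand 13 mm farther back than shut.
Start: joints at [1.065, 0.521, -0.036, 1.599, 0.021, 1.021, -0.113], TCP at [0.264, -0.567, 0.198] pointing down, gripper open.
Joint ranges: [-2.91, 2.91], [-0.3, 2.13], [-1.5, 1.42], [0.17, 2.43], [-1.26, 4.41], [0.16, 1.93], [-2.52, 2.52]. Speed limits (rad/s): [1.89, 1.89, 2.39, 2.39, 3.01, 3.01, 3.01].

INTERFACE

Orientations are given as a rotation vector (axis times angle).
In Python, from workcell import arm, imaging gives the robot as it stands.
- The arm moves only by the tool send_rows, never from a script. Its argument "series" is a list of rows, each an object of numbers: "jaw": the closure, from 0 (fully open) to 1 (shut); "dx", "dy", "dz": the shift along the tool's x, y, z in m; "spin": the turn about the tool's x in degrees. A call has 1 to 8 rows; each row shifts and turns the commanded pose from where the row before left it, along the tool's axes as they then stand; what a row does not reach is not made up. A row lasts 1/10 s, in which the tool goes at most 50 mm and 8.59 degrees, less where a joint would pass 70% of its speed; a pose out of reach is approached as far as the arm can. A call with a gripper value outside its range is refused whole. The fingers move at their own pace and stop on an object; the grip force is fixed at half the most. Time passes only in rows, so rows that do not move let the fingers close. It gives the time, the measured TCP pose, the force and the opening at its end, in the units of the state.
- arm.read_state(): the state, without advancing time (a new reading comes with each control period).
- imaging.get_image(name): name is "side" or "top" or "wrist"; returns the picture (384x512x3 uint8, red, green, blue); there is no depth.
- imaging.camera_info(name): a dict with "K" (3x3 intrinsics, pixels), "xyz" and "orientation" of the camera in the world; the wrist camera has in their place "T_tool_cam" (4x4, takes a point from camera to tool coordinates, whose origin is the TCP and whose axes are the tool frame's). Camera axes: x right, y down, z forward; pixel columns grow to the right and rows downward; lengths in m; the calibration is good to about 2 mm. A picture is of the moment at which its call begins: read the wrist's pose just before it. camera_info takes no time and is no camera call.
- arm.hand_in(): hands the job in, once; it reports no verdict.
The state is a dict: "time": time; "joint_positions": joint angles; "qd": joint speeds; "joint_efforts": joint torques, N m; "tool_pos": TCP position; "tool_rot": TCP orientation; "wrist_force": force on the tool from outside, world axes, zero at the start; "moment": the same for the moment, N m; "width": opening from 0.0 (shut) to 1.0 (fully open).
Only numpy, scipy, OpenCV 4.12 (cv2) and the standard library are available. Lean on these libraries where they do the work, as an engineer would, in place of code of your own. Each camera call takes 0.05 s, during which the arm holds its last target.

TASK

Gently slide the glass condenser along its V-groove cradle, in under the clear splash guard, until it has pushed the red sprung pad of the coolant port fully home, and leave it lying there in the groove. Then turn the red lever of the coolant valve to half open (45 degrees) and let go. Never press hard on the glass or the cradle, and leave the amber bottle, the beaker and the white jar where they stand.

Things in the scene. Friction and masses are not known exactly. Their poses are not given: they have to be found in the camera images.
- cradle: Fixed cradle, grey base plate 330 x 90 x 10 mm. Origin: centre of its underside, on the worktop; z up; x runs along the groove towards the port (the way to push). The aluminium V-groove (two 45-degree flanks; bottom line 18 mm up, upper edges 39 mm up at y = +-21 mm) runs from x = -160 to +100 mm.
- guard_edge (a point): Middle of the red front edge of the clear flat splash guard (at cradle x = -62 mm); axes as the cradle's. The guard is 74 mm wide, underside 108 mm and top 111 mm above the worktop, sides open, and reaches 208 mm in +x to a blue back wall. The docked condenser's rear face lies 18 to 28 mm inside this edge, so fingers must lean forward 30 to 40 degrees from vertical to follow it.
- pad_zone (a point): Point on the groove's line at cradle x = 85 mm, 49 mm above the worktop, under the guard; axes as the cradle's. The blue coolant port block stands here. Its place differs from run to run and is not reported: the free red pad (a 34 mm disc facing -x, centred on the groove's line) stands up to 5 mm before or behind this point and must be found by touch.
- condenser: Loose glass condenser, a plain cylinder 44 mm in diameter, 130 mm long, flat ends, blue end collars, a coil inside, 0.35 to 0.53 kg, lying in the V-groove. Origin: its centre, 49 mm above the worktop; x, its long axis, points to the port (rear face at -65 mm). Starts 45 to 95 mm short of the pad. Sliding it takes about 2 to 6 N; it stays where it is left. Keep the force on it under 20 N.
- port_pad (a joint): Travel of the red sprung pad of the port, along the cradle's x: 0 = free, 0.006 m = fully home against a hard stop. A light spring (0.3 to 0.8 N) pushes it back; the condenser's own friction in the groove holds it in after the tool leaves.
- valve_base: Fixed coolant valve: grey plate 80 x 80 x 10 mm with a brass body (44 mm in diameter up to 62 mm, stem above). Origin: centre of the underside, on the worktop, right below the lever's vertical turning axis; z up. The closed lever points along this body's -x, the fully open lever along its +y. Three small painted marks on the plate show closed (red), half (yellow) and open (green).
- lever_grip (a point): Point to grip on the red valve lever, a bar 85 mm long, 14 mm wide, 26 mm high (83 to 109 mm above the worktop, nothing beneath its outer part but the plate). The point lies at mid-height, 96 mm above the worktop, 65 mm from the turning axis; the bar's end is 90 mm from the axis. Its x axis runs along the lever from the end towards the turning axis, z is up.
- valve_lever (a joint): Angle of the valve lever: 0 = closed, grows as it opens, clockwise seen from above, to 1.571 rad fully open; half open is 0.785 rad. Stiff: about 2 N at the grip point to turn, stays where it is left.
- reagent: Bystander: amber bottle, 68 mm in diameter, 150 mm tall. Origin: centre of the underside.
- beaker: Bystander: glass beaker, 70 mm in diameter, 90 mm tall. Origin: centre of the underside.
- jar: Bystander: white jar, 72 mm in diameter, 75 mm tall. Origin: centre of the underside.

How it is judged:
By the outcome, as a careful person would: the job done as asked, in the order asked, and still so for the second after the job is handed in, with the robot touching nothing.
It also fails if it takes over 59 s, if anything falls off the work surface, if the arm or the gripper's body presses on something with over 40 N, if the wrist force passes 120 N, or if a joint passes its speed limit or range.

## Working session

There is one attempt and no reset: what is moved stays moved. The work goes in short steps, Python scripts to look and compute and a tool call to move; the robot and the scene stay as the last step left them, time stands still between calls to the robot, and variables do not carry over. Pictures are saved under pics/ and viewed, and the job is handed in when it is done.

Besides the shell and the picture viewer there is one more tool, called as name(argument=value, ...), one argument or row to a line, values as JSON. send_rows: Moves the arm, as the interface text tells. Its arguments: {"type":"object","properties":{"series":{"type":"array","items":{"type":"object","properties":{"jaw":{"type":"number"},"dx":{"type":"number"},"dy":{"type":"number"},"dz":{"type":"number"},"spin":{"type":"number"}}}}},"required":["series"]}

```bash
ls; mkdir -p pics
python3 - <<'E'
from workcell import arm, imaging
import cv2,json
print(arm.read_state())
for n in ["side","top","wrist"]:
    print(n,imaging.camera_info(n))
    im=imaging.get_image(n); cv2.imwrite(f"pics/{n}0.png",im[:,:,::-1])
E
```

```text
pics
{'time': 0.0, 'joint_positions': array([ 1.06479719,  0.52202034, -0.03635366,  1.60001529,  0.02121309,
        1.02109803, -0.11278683]), 'qd': array([ 0.00153294,  0.00106833,  0.00060209,  0.00057701, -0.00097654,
       -0.00056958,  0.00098857]), 'joint_efforts': array([ 5.87083232e-04, -9.27102470e+01,  1.98071145e+00, -3.69927156e+01,
        1.80617021e-02,  8.37930653e-03,  7.81889685e-05]), 'tool_pos': array([ 0.26364671, -0.56624803,  0.19761892]), 'tool_rot': array([ 1.98036693,  0.43971466, -1.98103288]), 'wrist_force': array([ 0.03918786, -0.2682552 ,  0.05703702]), 'moment': array([-0.03397977,  0.0068642 ,  0.01074198]), 'width': 0.9975283807611892}
side {'K': array([[362.30399589,   0.        , 254.49709615],
       [  0.        , 362.30399589, 184.80922221],
       [  0.        ,   0.        ,   1.        ]]), 'xyz': array([ 0.12455685, -0.37411956,  0.61756123]), 'orientation': array([-2.14392859,  0.84960294, -0.40089157])}
top {'K': array([[354.5783391 ,   0.        , 257.07419791],
       [  0.        , 354.5783391 , 192.95139332],
       [  0.        ,   0.        ,   1.        ]]), 'xyz': array([0.38062633, 0.06944755, 0.95918626]), 'orientation': array([-2.11911637,  2.12496569, -0.1759956 ])}
wrist {'K': array([[292.13462422,   0.        , 254.33945889],
       [  0.        , 292.13462422, 184.40898754],
       [  0.        ,   0.        ,   1.        ]]), 'T_tool_cam': array([[ 3.09888599e-05, -2.59041481e-01,  9.65866197e-01,
        -1.75657189e-01],
       [ 9.99999954e-01,  2.98789396e-04,  4.80501229e-05,
         1.69982588e-04],
       [-3.01037553e-04,  9.65866151e-01,  2.59041479e-01,
        -6.61078943e-02],
       [ 0.00000000e+00,  0.00000000e+00,  0.00000000e+00,
         1.00000000e+00]])}
```

View pics/side0.png

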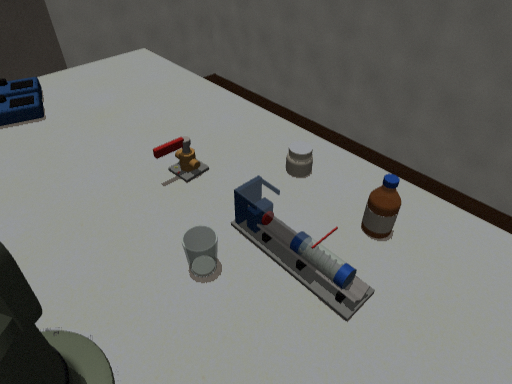

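View pics/top0.png

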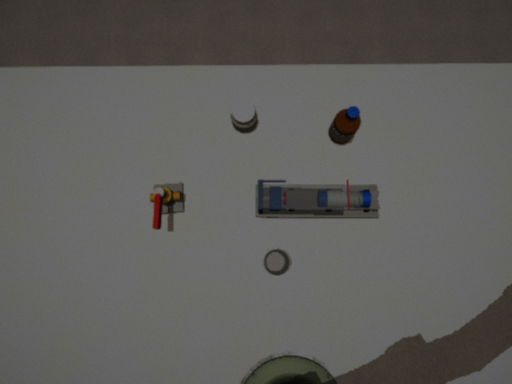

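View pics/wrist0.png

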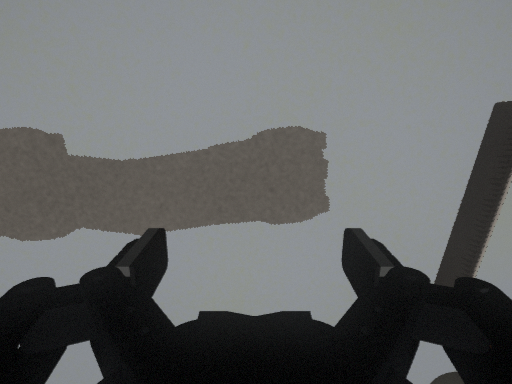

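```bash
cat > h.py <<'E'
import numpy as np, cv2
from scipy.spatial.transform import Rotation as R
from workcell import arm, imaging
def cam(n):
    c=imaging.camera_info(n)
    return np.array(c["K"]),R.from_rotvec(c["orientation"]).as_matrix(),np.array(c["xyz"])
def wcam(s):
    c=imaging.camera_info("wrist");T=np.array(c["T_tool_cam"]);Rt=R.from_rotvec(s["tool_rot"]).as_matrix()
    return np.array(c["K"]),Rt@T[:3,:3],Rt@T[:3,3]+s["tool_pos"]
def ray(C,u,v):
    K,Rm,p=C; d=Rm@np.linalg.solve(K,[u,v,1.]); return p,d/np.linalg.norm(d)
def onz(C,u,v,z):
    p,d=ray(C,u,v); return p+d*(z-p[2])/d[2]
def proj(C,X):
    K,Rm,p=C; q=K@(Rm.T@(np.asarray(X)-p)); return q[:2]/q[2]
def tri(C1,a,C2,b):
    p,d=ray(C1,*a);q,e=ray(C2,*b)
    t=np.linalg.lstsq(np.c_[d,-e],q-p,rcond=None)[0]
    A=p+d*t[0];B=q+e*t[1]; return (A+B)/2,np.linalg.norm(A-B)
E
python3 - <<'E'
from h import *
s=arm.read_state();M=R.from_rotvec(s["tool_rot"]).as_matrix();print(M.round(3))
T=cam("top");S=cam("side")
print(T[1].round(3),S[1].round(3))
for n in ["top","side"]:
    im=cv2.imread(f"pics/{n}0.png");hsv=cv2.cvtColor(im,cv2.COLOR_BGR2HSV)
    for nm,ms in [("red",[((0,120,60),(8,255,255)),((172,120,60),(180,255,255))]),("blue",[((105,120,40),(125,255,255))]),("yel",[((14,120,60),(35,255,255))]),("green",[((45,90,40),(85,255,255))])]:
        m=sum(cv2.inRange(hsv,a,b) for a,b in ms)
        k,l,st,c=cv2.connectedComponentsWithStats(m.astype(np.uint8))
        for i in range(1,k):
            if st[i,4]>=4: print(n,nm,c[i].round(1),st[i])
for n in ["top","side"]:
    im=cv2.imread(f"pics/{n}0.png")
    if n=="top":
        a=im[160:250,240:400]; cv2.imwrite("pics/topc.png",cv2.resize(a,None,fx=5,fy=5,interpolation=cv2.INTER_CUBIC))
        a=im[170:240,130:210]; cv2.imwrite("pics/topv.png",cv2.resize(a,None,fx=7,fy=7,interpolation=cv2.INTER_CUBIC))
    else:
        a=im[165:325,220:385]; cv2.imwrite("pics/sidec.png",cv2.resize(a,None,fx=3.7,fy=3.7,interpolation=cv2.INTER_CUBIC))
        a=im[125:195,140:220]; cv2.imwrite("pics/sidev.png",cv2.resize(a,None,fx=7,fy=7,interpolation=cv2.INTER_CUBIC))
E
```

```text
[[-0.     0.422 -0.907]
 [ 0.001 -0.907 -0.422]
 [-1.    -0.001  0.   ]]
[[-0.002 -0.984  0.178]
 [-1.     0.004  0.013]
 [-0.013 -0.178 -0.984]] [[ 0.727 -0.441  0.527]
 [-0.687 -0.473  0.552]
 [ 0.005 -0.763 -0.646]]
top red [347.9 195.5] [347 181   3  29  45]
top red [285.  197.5] [285 193   1  10  10]
top red [156.2 210.8] [153 194   8  35 189]
top blue [352.7 112. ] [347 107  12  11 114]
top blue [323.  198.1] [320 191   7  15  94]
top blue [366.1 198.3] [362 190   9  17 126]
top yel [167.5 193.4] [163 187   9  15  67]
top yel [176.  195.2] [173 191   7   9  53]
top yel [151.9 196.9] [150 194   5   7  29]
side red [167.4 144.1] [153 137  31  15 115]
side red [264.8 215.1] [263 213   5   6  15]
side red [324.1 237.2] [312 227  25  21  53]
side blue [18.  86.2] [  0  77  38  18 307]
side blue [ 19.  102.7] [  0  92  40  22 381]
side blue [391.6 179.6] [384 174  15  14 138]
side blue [254.2 210.2] [247 206  15   9  66]
side blue [295.7 242.5] [290 236  13  15 110]
side blue [343.1 273.5] [333 264  23  22 239]
side yel [184.4 152.9] [175 148  20   9  89]
side yel [192.8 161.8] [189 158   9   9  45]
```

View pics/topc.png

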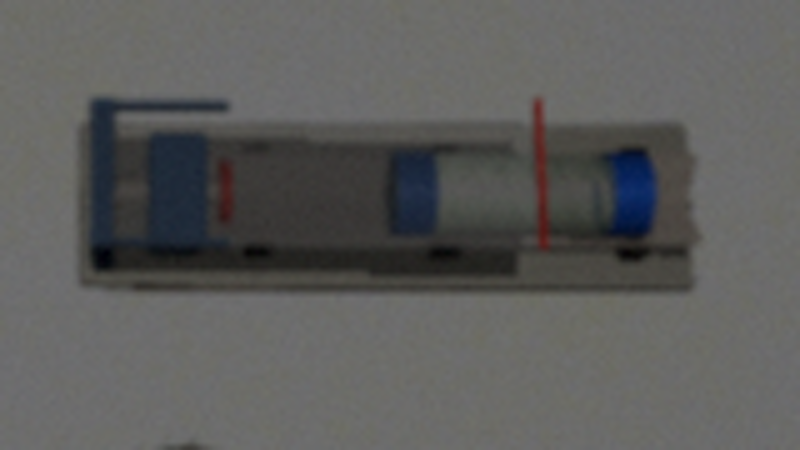

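View pics/topv.png

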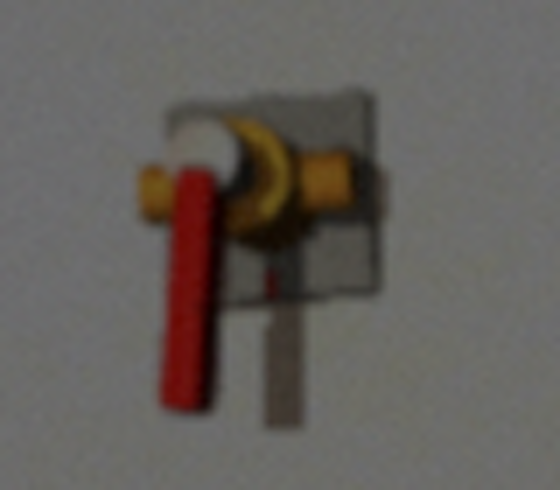

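View pics/sidec.png

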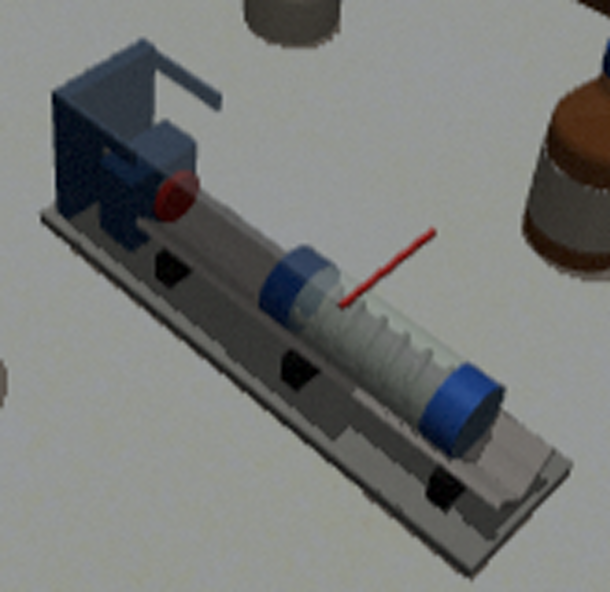

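View pics/sidev.png

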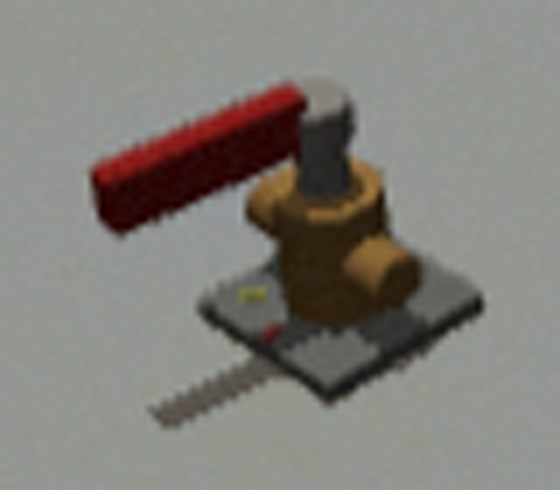

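Run:
```python
from h import *
T=cam("top");S=cam("side")
f=lambda x,y:(240+x/5-.4,160+y/5-.4)
g=lambda x,y:(220+x/3.7-.4,165+y/3.7-.4)
h=lambda x,y:(130+x/7-.4,170+y/7-.4)
k=lambda x,y:(140+x/7-.4,125+y/7-.4)
print("plate corners z10 top:")
for p in [(83,124),(690,124),(692,290),(81,290)]: print(onz(T,*f(*p),.01).round(4))
print("side corners:")
for p in [(42,214),(473,574),(570,462)]: print(onz(S,*g(*p),.01).round(4))
print("guard edge ends");
A,e=tri(T,f(538,98),S,g(434,232));B,e2=tri(T,f(544,248),S,g(341,305));print(A,e,B,e2,(A+B)/2)
print("on plane .1095",onz(T,*f(538,98),.1095),onz(T,*f(544,248),.1095),onz(S,*g(434,232),.1095),onz(S,*g(341,305),.1095))
print("rear face top z71", onz(T,*f(655,190),.065), "front",onz(T,*f(389,193),.065))
print("pad",onz(T,*f(219,192),.049+.012))
print("valve plate z.01")
for p in [(165,103),(372,92),(380,292),(215,303)]: print(onz(T,*h(*p),.01).round(4))
for p in [(200,303),(330,398),(484,300)]: print(onz(S,*k(*p),.01).round(4))
print("stem top"); print(onz(T,*h(205,148),.109),onz(S,*k(325,97),.109))
print("lever end top z.109", onz(T,*h(186,408),.109),onz(S,*k(96,175),.109),onz(S,*k(122,165+20),.109))
for nm,p,rr in [("bottle",(352.7,112),.15),("jar",(245,113),.075),("beaker",(276,262),.045)]: print(nm,onz(T,*p,rr))
```

```text
plate corners z10 top:
[0.5757 0.0841 0.01  ]
[ 0.5743 -0.2461  0.01  ]
[ 0.4837 -0.2416  0.01  ]
[0.4846 0.0853 0.01  ]
side corners:
[0.4875 0.0843 0.01  ]
[ 0.4835 -0.2434  0.01  ]
[ 0.5729 -0.2408  0.01  ]
guard edge ends
[ 0.56671951 -0.13931353  0.11065154] 0.0007187435210157717 [ 0.49281826 -0.13844338  0.11241774] 0.00039384984065582494 [ 0.52976889 -0.13887846  0.11153464]
on plane .1095 [ 0.56724854 -0.13985576  0.1095    ] [ 0.49335814 -0.13929464  0.1095    ] [ 0.56737397 -0.13860075  0.1095    ] [ 0.49476208 -0.1369823   0.1095    ]
rear face top z71 [ 0.52883112 -0.20795701  0.065     ] front [ 0.52779151 -0.07277098  0.065     ]
pad [0.52929695 0.01359742 0.061     ]
valve plate z.01
[0.5771 0.3668 0.01  ]
[0.5812 0.2856 0.01  ]
[0.5023 0.2797 0.01  ]
[0.4982 0.3434 0.01  ]
[0.4959 0.3584 0.01  ]
[0.4992 0.2758 0.01  ]
[0.5784 0.2843 0.01  ]
stem top
[0.54050904 0.32091931 0.109     ] [0.53688515 0.31269675 0.109     ]
lever end top z.109 [0.44971344 0.32312761 0.109     ] [0.44946861 0.32610111 0.109     ] [0.45284297 0.31466246 0.109     ]
bottle [ 0.72396412 -0.15080181  0.15      ]
jar [0.7550355  0.11250462 0.075     ]
beaker [0.36794976 0.03372156 0.045     ]
```

send_rows(
  series=[
    {"dx": -0.02, "spin": -8.1, "jaw": 0},
    {"dx": -0.02, "spin": -8.1, "jaw": 0},
    {"dx": -0.02, "spin": -8.1, "jaw": 0},
    {"dx": -0.02, "spin": -8.1, "jaw": 0},
    {"dx": -0.02, "spin": -8.1, "jaw": 0},
    {"dx": -0.01, "spin": -8.1, "jaw": 0},
    {"dx": -0.01, "spin": -8.1, "jaw": 0},
    {"spin": -8.3, "jaw": 0},
  ],
)

```text
schema error: expected keys jaw, dx, dy, dz, spin
```

send_rows(
  series=[
    {"dy": 0.025, "dz": -0.025, "jaw": 0},
    {"dy": 0.035, "dz": -0.035, "jaw": 0},
    {"dy": 0.035, "dz": -0.035, "jaw": 0},
    {"dy": 0.035, "dz": -0.035, "jaw": 0},
    {"dy": 0.035, "dz": -0.035, "jaw": 0},
    {"dy": 0.035, "dz": -0.035, "jaw": 0},
    {"dy": 0.01, "dz": -0.045, "jaw": 0},
    {"dy": 0.01, "dz": -0.045, "jaw": 0},
  ],
)

```text
schema error: expected keys jaw, dx, dy, dz, spin
```

send_rows(
  series=[
    {"dx": -0.02, "dy": 0, "dz": 0, "spin": -8.1, "jaw": 0},
    {"dx": -0.02, "dy": 0, "dz": 0, "spin": -8.1, "jaw": 0},
    {"dx": -0.02, "dy": 0, "dz": 0, "spin": -8.1, "jaw": 0},
    {"dx": -0.02, "dy": 0, "dz": 0, "spin": -8.1, "jaw": 0},
    {"dx": -0.02, "dy": 0, "dz": 0, "spin": -8.1, "jaw": 0},
    {"dx": -0.01, "dy": 0, "dz": 0, "spin": -8.1, "jaw": 0},
    {"dx": -0.01, "dy": 0, "dz": 0, "spin": -8.1, "jaw": 0},
    {"dx": 0, "dy": 0, "dz": 0, "spin": -8.3, "jaw": 0},
  ],
)

```text
time: 0.95
tool_pos: [0.2639, -0.5669, 0.3194]
tool_rot: [1.205, 1.21, -1.206]
wrist_force: [-0.3, -0.8, -1.0]
width: 1.001
```

send_rows(
  series=[
    {"dx": 0, "dy": 0.025, "dz": -0.025, "spin": 0, "jaw": 0},
    {"dx": 0, "dy": 0.035, "dz": -0.035, "spin": 0, "jaw": 0},
    {"dx": 0, "dy": 0.035, "dz": -0.035, "spin": 0, "jaw": 0},
    {"dx": 0, "dy": 0.035, "dz": -0.035, "spin": 0, "jaw": 0},
    {"dx": 0, "dy": 0.035, "dz": -0.035, "spin": 0, "jaw": 0},
    {"dx": 0, "dy": 0.035, "dz": -0.035, "spin": 0, "jaw": 0},
    {"dx": 0, "dy": 0.01, "dz": -0.045, "spin": 0, "jaw": 0},
    {"dx": 0, "dy": 0.01, "dz": -0.045, "spin": 0, "jaw": 0},
  ],
)

```text
time: 1.75
tool_pos: [0.4845, -0.2746, 0.3177]
tool_rot: [1.209, 1.21, -1.209]
wrist_force: [0.1, 0.7, 0.8]
width: 0.997
```

send_rows(
  series=[
    {"dx": 0, "dy": 0, "dz": -0.048, "spin": 0, "jaw": 0},
    {"dx": 0, "dy": 0, "dz": -0.048, "spin": 0, "jaw": 0},
    {"dx": 0, "dy": 0, "dz": -0.048, "spin": 0, "jaw": 0},
    {"dx": 0, "dy": 0, "dz": -0.048, "spin": 0, "jaw": 0},
    {"dx": 0, "dy": 0, "dz": -0.048, "spin": 0, "jaw": 0},
    {"dx": 0, "dy": 0, "dz": -0.048, "spin": 0, "jaw": 0},
    {"dx": 0, "dy": -0.015, "dz": -0.045, "spin": 0, "jaw": 0},
    {"dx": 0, "dy": -0.015, "dz": -0.045, "spin": 0, "jaw": 0},
  ],
)

```text
time: 2.55
tool_pos: [0.4533, 0.1031, 0.3181]
tool_rot: [1.209, 1.209, -1.21]
wrist_force: [1.7, 1.1, -0.3]
width: 0.998
```

Run:
```python
from h import *
s=arm.read_state();print(s["time"],s["joint_positions"].round(3),s["tool_pos"],s["tool_rot"])
```

```text
2.55 [ 0.216  0.186 -0.655  1.809  0.122  1.187 -0.477] [0.45333755 0.10307631 0.31805786] [ 1.20948003  1.20918903 -1.20969808]
```

send_rows(
  series=[
    {"dx": 0, "dy": -0.03, "dz": -0.038, "spin": 0, "jaw": 0},
    {"dx": 0, "dy": -0.03, "dz": -0.038, "spin": 0, "jaw": 0},
    {"dx": 0, "dy": -0.03, "dz": -0.038, "spin": 0, "jaw": 0},
    {"dx": 0, "dy": -0.03, "dz": -0.038, "spin": 0, "jaw": 0},
    {"dx": 0, "dy": -0.03, "dz": -0.038, "spin": 0, "jaw": 0},
    {"dx": 0, "dy": -0.03, "dz": -0.038, "spin": 0, "jaw": 0},
    {"dx": 0, "dy": -0.03, "dz": -0.038, "spin": 0, "jaw": 0},
    {"dx": 0, "dy": -0.03, "dz": -0.038, "spin": 0, "jaw": 0},
  ],
)

```text
time: 3.35
tool_pos: [0.213, 0.4065, 0.3183]
tool_rot: [1.211, 1.208, -1.21]
wrist_force: [1.6, 0.6, -0.1]
width: 1.001
```

send_rows(
  series=[
    {"dx": 0, "dy": -0.03, "dz": -0.035, "spin": 0, "jaw": 0},
    {"dx": 0, "dy": -0.03, "dz": -0.035, "spin": 0, "jaw": 0},
    {"dx": 0, "dy": -0.03, "dz": -0.035, "spin": 0, "jaw": 0},
    {"dx": 0, "dy": -0.03, "dz": -0.035, "spin": 0, "jaw": 0},
    {"dx": 0, "dy": -0.03, "dz": -0.035, "spin": 0, "jaw": 0},
    {"dx": 0, "dy": 0, "dz": -0.045, "spin": 0, "jaw": 0},
    {"dx": 0, "dy": 0, "dz": -0.045, "spin": 0, "jaw": 0},
    {"dx": 0, "dy": 0, "dz": -0.045, "spin": 0, "jaw": 0},
  ],
)

```text
time: 4.15
tool_pos: [0.0646, 0.717, 0.3176]
tool_rot: [1.21, 1.208, -1.21]
wrist_force: [1.4, -0.3, 1.0]
width: 0.992
```

Run:
```python
from h import *
s=arm.read_state();print(s["time"],s["joint_positions"].round(3),s["tool_pos"],s["tool_rot"])
```

```text
4.15 [-1.145  0.718 -0.854  1.109  0.52   1.52  -1.888] [0.06463805 0.71703057 0.31761489] [ 1.20964082  1.20768062 -1.20978447]
```

send_rows(
  series=[
    {"dx": 0, "dy": 0, "dz": -0.04, "spin": 0, "jaw": 0},
    {"dx": 0, "dy": 0, "dz": -0.04, "spin": 0, "jaw": 0},
    {"dx": 0, "dy": 0, "dz": -0.04, "spin": 0, "jaw": 0},
    {"dx": 0, "dy": 0, "dz": -0.04, "spin": 0, "jaw": 0},
    {"dx": 0, "dy": 0, "dz": -0.04, "spin": 0, "jaw": 0},
    {"dx": 0, "dy": 0, "dz": -0.04, "spin": 0, "jaw": 0},
  ],
)

```text
time: 4.75
tool_pos: [0.0758, 0.8734, 0.3096]
tool_rot: [1.225, 1.192, -1.198]
wrist_force: [1.1, -0.2, -0.4]
width: 0.997
```

Run:
```python
from h import *
s=arm.read_state();print(s["time"],s["joint_positions"].round(3),s["tool_pos"],s["tool_rot"]); print(R.from_rotvec(s["tool_rot"]).as_matrix().round(3))
```

```text
4.75 [-1.468  1.08  -0.734  0.255  0.688  1.866 -1.646] [0.07581236 0.87339833 0.30955213] [ 1.22546395  1.19169633 -1.19844403]
[[ 0.021  1.    -0.007]
 [ 0.002 -0.007 -1.   ]
 [-1.     0.021 -0.002]]
```

send_rows(
  series=[
    {"dx": 0, "dy": 0, "dz": -0.04, "spin": 0, "jaw": 0},
    {"dx": 0, "dy": 0, "dz": -0.04, "spin": 0, "jaw": 0},
    {"dx": 0, "dy": 0, "dz": -0.04, "spin": 0, "jaw": 0},
    {"dx": 0, "dy": 0, "dz": -0.04, "spin": 0, "jaw": 0},
  ],
)

```text
time: 5.15
tool_pos: [0.052, 0.9044, 0.2999]
tool_rot: [1.234, 1.261, -1.147]
wrist_force: [0.7, 0.1, 2.7]
width: 1.001
```

```bash
cat > st.py <<'E'
from h import *
s=arm.read_state();print(s["time"],s["joint_positions"].round(3),s["tool_pos"].round(4),s["wrist_force"].round(1)); print(R.from_rotvec(s["tool_rot"]).as_matrix().round(3))
E
python3 st.py
```

```text
5.15 [-1.477  1.143 -1.262  0.168  1.21   1.882 -1.61 ] [0.052  0.9044 0.2999] [0.7 0.1 2.7]
[[ 0.01   0.999  0.034]
 [ 0.061  0.033 -0.998]
 [-0.998  0.012 -0.06 ]]
```

send_rows(
  series=[
    {"dx": -0.04, "dy": 0, "dz": -0.01, "spin": 0, "jaw": 0},
    {"dx": -0.04, "dy": 0, "dz": -0.01, "spin": 0, "jaw": 0},
    {"dx": -0.04, "dy": 0, "dz": -0.01, "spin": 0, "jaw": 0},
    {"dx": -0.04, "dy": 0, "dz": -0.01, "spin": 0, "jaw": 0},
  ],
)

```text
time: 5.55
tool_pos: [0.05, 0.8895, 0.3533]
tool_rot: [1.246, 1.268, -1.127]
wrist_force: [-0.2, 0.5, -0.7]
width: 0.998
```

```bash
python3 st.py
```

```text
5.55 [-1.538  1.059 -0.573  0.169  0.557  1.862 -1.588] [0.05   0.8895 0.3533] [-0.2  0.5 -0.7]
[[ 0.02   0.999  0.04 ]
 [ 0.077  0.039 -0.996]
 [-0.997  0.023 -0.076]]
```

send_rows(
  series=[
    {"dx": -0.05, "dy": 0, "dz": 0, "spin": 0, "jaw": 0},
    {"dx": -0.05, "dy": 0, "dz": 0, "spin": 0, "jaw": 0},
    {"dx": -0.05, "dy": 0, "dz": 0, "spin": 0, "jaw": 0},
    {"dx": -0.05, "dy": 0, "dz": 0, "spin": 0, "jaw": 0},
    {"dx": -0.05, "dy": 0, "dz": 0, "spin": 0, "jaw": 0},
    {"dx": -0.05, "dy": 0, "dz": 0, "spin": 0, "jaw": 0},
  ],
)

```text
time: 6.15
tool_pos: [0.0472, 0.8373, 0.4775]
tool_rot: [1.274, 1.29, -1.103]
wrist_force: [-0.6, 0.5, -0.4]
width: 1.002
```

```bash
python3 st.py
```

```text
6.15 [-1.63   0.942  0.431  0.17  -0.365  1.929 -1.5  ] [0.0472 0.8373 0.4775] [-0.6  0.5 -0.4]
[[ 0.025  0.999  0.042]
 [ 0.114  0.039 -0.993]
 [-0.993  0.03  -0.113]]
```

send_rows(
  series=[
    {"dx": -0.05, "dy": 0, "dz": 0, "spin": 0, "jaw": 0},
    {"dx": -0.05, "dy": 0, "dz": 0, "spin": 0, "jaw": 0},
    {"dx": -0.05, "dy": 0, "dz": 0, "spin": 0, "jaw": 0},
    {"dx": -0.05, "dy": 0, "dz": 0, "spin": 0, "jaw": 0},
    {"dx": -0.05, "dy": 0, "dz": 0, "spin": 0, "jaw": 0},
    {"dx": -0.05, "dy": 0, "dz": 0, "spin": 0, "jaw": 0},
    {"dx": -0.05, "dy": 0, "dz": 0, "spin": 0, "jaw": 0},
    {"dx": -0.05, "dy": 0, "dz": 0, "spin": 0, "jaw": 0},
  ],
)

```text
time: 6.95
tool_pos: [0.0386, 0.7488, 0.7263]
tool_rot: [1.498, 1.497, -0.914]
wrist_force: [0.3, 0.8, 0.4]
width: 1.002
```

```bash
python3 st.py
```

```text
6.95 [-1.676  0.635  0.516  0.169 -0.396  1.933 -1.497] [0.0386 0.7488 0.7263] [0.3 0.8 0.4]
[[ 0.034  0.998  0.052]
 [ 0.41   0.033 -0.911]
 [-0.911  0.052 -0.408]]
```

send_rows(
  series=[
    {"dx": -0.05, "dy": 0, "dz": 0, "spin": 0, "jaw": 0.5},
    {"dx": -0.05, "dy": 0, "dz": 0, "spin": 0, "jaw": 1},
    {"dx": -0.05, "dy": 0, "dz": 0, "spin": 0, "jaw": 1},
  ],
)

```text
time: 7.25
tool_pos: [0.0354, 0.6974, 0.8101]
tool_rot: [1.579, 1.572, -0.834]
wrist_force: [-0.6, 0.5, 1.6]
width: 0.519
```

```bash
python3 st.py
```

```text
7.25 [-1.704  0.52   0.544  0.169 -0.393  1.933 -1.497] [0.0354 0.6974 0.8101] [-0.6  0.5  1.6]
[[ 0.036  0.998  0.056]
 [ 0.513  0.029 -0.858]
 [-0.858  0.06  -0.511]]
```

send_rows(
  series=[
    {"dx": -0.05, "dy": 0, "dz": 0, "spin": 0, "jaw": 1},
    {"dx": -0.05, "dy": 0, "dz": 0, "spin": 0, "jaw": 1},
  ],
)

```text
time: 7.45
tool_pos: [0.0334, 0.658, 0.8624]
tool_rot: [1.632, 1.621, -0.778]
wrist_force: [-1.0, 1.0, 0.3]
width: 0.143
```

```bash
python3 st.py
```

```text
7.45 [-1.731  0.443  0.57   0.169 -0.39   1.933 -1.496] [0.0334 0.658  0.8624] [-1.   1.   0.3]
[[ 0.037  0.998  0.058]
 [ 0.578  0.026 -0.816]
 [-0.815  0.064 -0.576]]
```

send_rows(
  series=[
    {"dx": 0.0078, "dy": 0.0203, "dz": 0.0413, "spin": 0, "jaw": 1},
    {"dx": 0.0078, "dy": 0.0203, "dz": 0.0413, "spin": 0, "jaw": 1},
    {"dx": 0.0078, "dy": 0.0203, "dz": 0.0413, "spin": 0, "jaw": 1},
    {"dx": 0.0078, "dy": 0.0203, "dz": 0.0413, "spin": 0, "jaw": 1},
  ],
)

```text
time: 7.85
tool_pos: [0.0762, 0.5967, 0.8114]
tool_rot: [1.65, 1.618, -0.776]
wrist_force: [0.8, -0.6, 3.5]
width: -0.003
```

```bash
python3 st.py
```

```text
7.85 [-2.139  0.103  0.724  0.844 -0.1    1.591 -1.439] [0.0762 0.5967 0.8114] [ 0.8 -0.6  3.5]
[[ 0.045  0.998  0.05 ]
 [ 0.586  0.014 -0.811]
 [-0.809  0.066 -0.584]]
```

send_rows(
  series=[
    {"dx": 0.0078, "dy": 0.0203, "dz": 0.0413, "spin": 0, "jaw": 1},
    {"dx": 0.0078, "dy": 0.0203, "dz": 0.0413, "spin": 0, "jaw": 1},
    {"dx": 0.0078, "dy": 0.0203, "dz": 0.0413, "spin": 0, "jaw": 1},
    {"dx": 0.0078, "dy": 0.0203, "dz": 0.0413, "spin": 0, "jaw": 1},
    {"dx": 0.0078, "dy": 0.0203, "dz": 0.0413, "spin": 0, "jaw": 1},
    {"dx": 0.0078, "dy": 0.0203, "dz": 0.0413, "spin": 0, "jaw": 1},
  ],
)

```text
time: 8.45
tool_pos: [0.1848, 0.4579, 0.6722]
tool_rot: [1.644, 1.62, -0.776]
wrist_force: [0.2, -0.2, -0.1]
width: -0.001
```

```bash
python3 st.py
```

```text
8.45 [-1.926 -0.302  0.471  1.489  0.098  1.296 -1.386] [0.1848 0.4579 0.6722] [ 0.2 -0.2 -0.1]
[[ 0.042  0.998  0.053]
 [ 0.584  0.019 -0.812]
 [-0.811  0.065 -0.582]]
```

send_rows(
  series=[
    {"dx": 0.02, "dy": 0.035, "dz": 0.015, "spin": 0, "jaw": 1},
    {"dx": 0.02, "dy": 0.035, "dz": 0.02, "spin": 0, "jaw": 1},
    {"dx": 0.015, "dy": 0.035, "dz": 0.025, "spin": 0, "jaw": 1},
    {"dx": 0.015, "dy": 0.035, "dz": 0.025, "spin": 0, "jaw": 1},
    {"dx": 0.01, "dy": 0.03, "dz": 0.035, "spin": 0, "jaw": 1},
    {"dx": 0.01, "dy": 0.03, "dz": 0.035, "spin": 0, "jaw": 1},
  ],
)

```text
time: 9.05
tool_pos: [0.398, 0.3874, 0.522]
tool_rot: [1.646, 1.619, -0.776]
wrist_force: [1.7, 1.4, -0.4]
width: 0.001
```

```bash
python3 st.py
```

```text
9.05 [-2.032 -0.284  1.174  1.694 -0.14   1.064 -0.731] [0.398  0.3874 0.522 ] [ 1.7  1.4 -0.4]
[[ 0.043  0.998  0.052]
 [ 0.584  0.017 -0.811]
 [-0.81   0.065 -0.582]]
```

send_rows(
  series=[
    {"dx": -0.005, "dy": 0.015, "dz": 0.04, "spin": 0, "jaw": 1},
    {"dx": -0.005, "dy": 0.015, "dz": 0.04, "spin": 0, "jaw": 1},
    {"dx": -0.005, "dy": 0.015, "dz": 0.04, "spin": 0, "jaw": 1},
    {"dx": -0.005, "dy": 0.015, "dz": 0.04, "spin": 0, "jaw": 1},
  ],
)

```text
time: 9.45
tool_pos: [0.4613, 0.2463, 0.4504]
tool_rot: [1.647, 1.616, -0.774]
wrist_force: [47.7, -56.5, -29.4]
width: -0.003
```

```bash
python3 st.py
```

```text
9.45 [-1.897 -0.305  1.423  1.796 -0.268  1.082 -0.303] [0.4613 0.2463 0.4504] [ 47.7 -56.5 -29.4]
[[ 0.046  0.998  0.053]
 [ 0.584  0.016 -0.812]
 [-0.81   0.068 -0.582]]
```

```bash
python3 - <<'E'
from h import *
a=imaging.get_image("top")[:,:,::-1];b=imaging.get_image("side")[:,:,::-1]
cv2.imwrite("pics/c1.png",cv2.convertScaleAbs(cv2.resize(np.hstack([a,b]),(800,300)),alpha=1.8))
E
python3 st.py
```

```text
9.55 [-1.897 -0.304  1.42   1.796 -0.268  1.082 -0.304] [0.4601 0.2475 0.4505] [0.1 1.  0.4]
[[ 0.044  0.998  0.055]
 [ 0.584  0.019 -0.812]
 [-0.811  0.068 -0.581]]
```

View pics/c1.png

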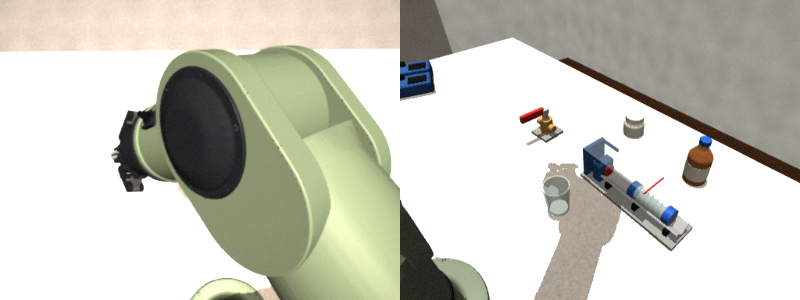

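```bash
cat > kin.py <<'E'
import numpy as np, itertools
from scipy.optimize import least_squares
from scipy.spatial.transform import Rotation as R
D=[([1.06479719,.52202034,-.03635366,1.60001529,.02121309,1.02109803,-.11278683],[.26364671,-.56624803,.19761892],[[0,.422,-.907],[.001,-.907,-.422],[-1,-.001,0]]),
([.216,.186,-.655,1.809,.122,1.187,-.477],[.45333755,.10307631,.31805786],[[0,1,0],[0,0,-1],[-1,0,0]]),
([-1.145,.718,-.854,1.109,.52,1.52,-1.888],[.06463805,.71703057,.31761489],[[0,1,0],[0,0,-1],[-1,0,0]]),
([-1.468,1.08,-.734,.255,.688,1.866,-1.646],[.07581236,.87339833,.30955213],[[.021,1,-.007],[.002,-.007,-1],[-1,.021,-.002]]),
([-1.477,1.143,-1.262,.168,1.21,1.882,-1.61],[.052,.9044,.2999],[[.01,.999,.034],[.061,.033,-.998],[-.998,.012,-.06]]),
([-1.538,1.059,-.573,.169,.557,1.862,-1.588],[.05,.8895,.3533],[[.02,.999,.04],[.077,.039,-.996],[-.997,.023,-.076]]),
([-1.63,.942,.431,.17,-.365,1.929,-1.5],[.0472,.8373,.4775],[[.025,.999,.042],[.114,.039,-.993],[-.993,.03,-.113]]),
([-1.731,.443,.57,.169,-.39,1.933,-1.496],[.0334,.658,.8624],[[.037,.998,.058],[.578,.026,-.816],[-.815,.064,-.576]]),
([-1.926,-.302,.471,1.489,.098,1.296,-1.386],[.1848,.4579,.6722],[[.042,.998,.053],[.584,.019,-.812],[-.811,.065,-.582]]),
([-2.032,-.284,1.174,1.694,-.14,1.064,-.731],[.398,.3874,.522],[[.043,.998,.052],[.584,.017,-.811],[-.81,.065,-.582]]),
([-1.897,-.304,1.42,1.796,-.268,1.082,-.304],[.4601,.2475,.4505],[[.044,.998,.055],[.584,.019,-.812],[-.811,.068,-.581]])]
Rz=lambda a:R.from_euler('z',a).as_matrix(); Ry=lambda a:R.from_euler('y',a).as_matrix()
def fk(q,P,sg):
    # P: h, then offsets vectors
    h=P[0]; o=P[1:10].reshape(3,3); o7=P[10]; 
    M=Rz(-q[0]);p=np.array([0,0,h])
    M=M@Rz(P[11])@Ry(q[1])@Rz(sg[0]*q[2]); p=p+M@o[0]
    M=M@Ry(sg[3]*q[3])@Rz(sg[1]*q[4]); p=p+M@o[1]
    M=M@Ry(sg[4]*q[5])@Rz(sg[2]*q[6]); p=p+M@o[2]
    # tool: x along z
    M=M@Rz(o7)@np.array([[0,1,0],[0,0,1],[1,0,0]]).astype(float)
    return p,M
def res(P,sg):
    r=[]
    for q,p,M in D:
        a,B=fk(q,P,sg); r+=list((a-p))+list(.3*(B-np.array(M)).ravel())
    return np.array(r)
if __name__=="__main__":
    best=None
    for sg in itertools.product([1,-1],[1,-1],[1,-1],[1],[1]):
        for o7 in [0,1.57,3.14,-1.57]:
            P0=np.r_[.35,0,0,.4,0,0,.4,0,0,.25,o7,0]
            s=least_squares(res,P0,args=(sg,))
            if best is None or s.cost<best[0].cost: best=(s,sg)
    print(best[0].cost,best[1],best[0].x.round(4)); r=best[0].fun.reshape(-1,12); print(np.abs(r).max(1).round(4))
    np.savez("kin.npz",P=best[0].x,sg=best[1])
E
python3 kin.py
```

```text
0.000256771909284129 (-1, -1, -1, 1, 1) [ 3.5210e-01 -2.4000e-03 -4.0400e-02  5.3000e-01  4.0000e-04 -4.8000e-03
  4.2140e-01 -5.4000e-03 -6.4000e-03  3.9340e-01  3.1333e+00 -8.8000e-03]
[0.0029 0.0127 0.0029 0.0038 0.0027 0.0022 0.0052 0.0075 0.0025 0.0048
 0.0096]
```

```bash
cat > sim.py <<'E'
from kin import *
z=np.load("kin.npz");P=z["P"];sg=z["sg"]
LO=np.array([-2.91,-.3,-1.5,.17,-1.26,.16,-2.52]);HI=np.array([2.91,2.13,1.42,2.43,4.41,1.93,2.52])
VM=.7*np.array([1.89,1.89,2.39,2.39,3.01,3.01,3.01])
F=lambda q:fk(q,P,sg)
def err(q,p,M):
    a,B=F(q); return np.r_[p-a,R.from_matrix(M@B.T).as_rotvec()]
def jac(q):
    a,B=F(q);J=np.zeros((6,7))
    for i in range(7):
        d=np.zeros(7);d[i]=1e-5;b,C=F(q+d);J[:3,i]=(b-a)/1e-5;J[3:,i]=R.from_matrix(C@B.T).as_rotvec()/1e-5
    return J
def solve(q,p,M,it=30,lam=.02,w=1.):
    q=q.copy();W=np.r_[1,1,1,w,w,w]
    for _ in range(it):
        e=err(q,p,M)*W
        if np.linalg.norm(e)<1e-5: break
        n=np.linalg.norm(e); 
        if n>.1:e*=.1/n
        J=jac(q)*W[:,None];dq=J.T@np.linalg.solve(J@J.T+lam**2*np.eye(6),e)
        q=np.clip(q+dq,LO,HI)
    return q
def row(q,r,**k):
    # r=dx,dy,dz,spin ; commanded from reached
    a,B=F(q);p=a+B@np.array(r[:3]);M=B@R.from_euler('x',r[3],degrees=True).as_matrix()
    n=solve(q,p,M,**k); d=n-q; s=max(1,np.max(np.abs(d)/(VM*.1))); return q+d/s
E
cat > t1.py <<'E'
from sim import *
q=np.array([-1.145,.718,-.854,1.109,.52,1.52,-1.888])
S=[(0,0,-.04,0)]*6+["c"]+[(0,0,-.04,0)]*4+["c"]+[(-.04,0,-.01,0)]*4+["c"]+[(-.05,0,0,0)]*6+["c"]+[(-.05,0,0,0)]*8+["c"]+[(-.05,0,0,0)]*5+["c"]+[(.0078,.0203,.0413,0)]*4+["c"]+[(.0078,.0203,.0413,0)]*6+["c"]+[(.016,.034,.025,0)]*6+["c"]+[(-.005,.015,.04,0)]*4+["c"]
for r in S:
    if r=="c": a,B=F(q);print(q.round(2),a.round(3),B[:,0].round(2))
    else:q=row(q,r)
E
python3 t1.py
```

```text
[-1.61  1.24 -0.65  0.21  0.68  1.91 -1.45] [0.004 0.85  0.182] [ 0.09 -0.17 -0.98]
[-1.91  1.77 -0.42  0.17  0.61  1.93 -0.99] [-0.118  0.655 -0.205] [ 0.4  -0.54 -0.74]
[-2.12  2.13 -0.07  0.17  0.27  1.93 -0.67] [-0.11   0.425 -0.387] [ 0.61 -0.65 -0.45]
[-2.1   2.13  0.17  0.17  0.1   1.93 -0.48] [-0.074  0.453 -0.372] [ 0.64 -0.64 -0.44]
[-1.88  2.13  0.32  0.17  0.12  1.93 -0.29] [ 0.08   0.494 -0.346] [ 0.61 -0.69 -0.39]
[-1.67  2.13  0.46  0.17  0.14  1.93 -0.15] [ 0.229  0.491 -0.316] [ 0.57 -0.75 -0.33]
[-1.19  2.13  0.6   0.17  0.4   1.93  0.22] [ 0.552  0.35  -0.222] [ 0.44 -0.89 -0.12]
[-0.39  2.13  0.98  0.17  0.65  1.93  0.91] [ 0.782 -0.147 -0.023] [ 0.   -0.94  0.33]
[0.4  2.13 1.32 0.17 0.88 1.93 1.44] [ 0.582 -0.637  0.151] [-0.35 -0.6   0.72]
[0.93 2.13 1.41 0.17 1.2  1.93 1.96] [ 0.31  -0.832  0.231] [-0.28 -0.32  0.91]
```

```bash
cat >> sim.py <<'E'
def solve(q,p,M,reg=.003,w=.3):
    W=np.r_[1,1,1,w,w,w]
    f=lambda x:np.r_[err(x,p,M)*W,reg*(x-q)]
    return least_squares(f,np.clip(q,LO+1e-6,HI-1e-6),bounds=(LO-1e-5,HI+1e-5),max_nfev=40).x
E
python3 t1.py; sed -i 's/r)$/r,w=1.,reg=.003)/' t1.py; python3 t1.py
```

```text
[-1.49  1.11 -0.91  0.17  0.86  1.85 -1.62] [0.064 0.9   0.316] [ 0.01  0.07 -1.  ]
[-1.48  1.13 -1.18  0.17  1.16  1.62 -1.63] [0.059 1.003 0.321] [ 0.02  0.32 -0.95]
[-1.47  0.97 -1.23  0.17  1.19  1.7  -1.63] [0.055 0.967 0.476] [ 0.02  0.4  -0.92]
[-1.45  0.65 -1.29  0.17  1.2   1.9  -1.63] [0.046 0.815 0.727] [ 0.03  0.51 -0.86]
[-1.64  0.34 -0.14  0.17  0.21  1.93 -1.58] [0.034 0.635 0.918] [ 0.04  0.65 -0.76]
[-1.95  0.21  0.69  0.2  -0.29  1.93 -1.52] [0.026 0.529 0.998] [ 0.05  0.74 -0.67]
[-2.05 -0.18  0.35  0.87  0.16  1.62 -1.63] [0.089 0.473 0.919] [ 0.03  0.73 -0.68]
[-1.37 -0.29  0.1   1.16 -0.17  1.51 -1.33] [0.128 0.413 0.847] [ 0.02  0.71 -0.71]
[-1.23 -0.21  0.58  1.51 -0.5   1.31 -0.62] [0.336 0.372 0.678] [ 0.02  0.71 -0.71]
[-1.25 -0.2   0.98  1.68 -0.59  1.36 -0.2 ] [0.396 0.244 0.58 ] [ 0.02  0.71 -0.71]
[-1.48  1.11 -1.01  0.18  0.95  1.91 -1.63] [0.062 0.882 0.312] [ 0.    0.02 -1.  ]
[-1.47  1.17 -1.27  0.17  1.22  1.84 -1.63] [0.053 0.917 0.273] [ 0.01  0.07 -1.  ]
[-1.49  1.03 -1.08  0.17  1.02  1.93 -1.64] [0.049 0.878 0.39 ] [ 0.01  0.1  -1.  ]
[-1.58  0.95 -0.08  0.18  0.09  1.93 -1.56] [0.049 0.839 0.447] [ 0.02  0.08 -1.  ]
[-1.71  0.51  0.28  0.54 -0.13  1.93 -1.51] [0.036 0.674 0.644] [ 0.03  0.17 -0.99]
[-1.88  0.28  0.42  0.71 -0.11  1.93 -1.51] [0.029 0.567 0.725] [ 0.03  0.24 -0.97]
[-1.92 -0.1   0.41  1.26  0.05  1.72 -1.45] [0.116 0.42  0.66 ] [ 0.03  0.24 -0.97]
[-1.36 -0.3   0.23  1.56 -0.01  1.64 -1.1 ] [0.201 0.278 0.597] [ 0.03  0.24 -0.97]
[-1.25 -0.06  0.89  1.66 -0.17  1.41 -0.31] [0.414 0.163 0.476] [ 0.03  0.24 -0.97]
[-0.83  0.18  1.05  1.57 -0.4   1.52  0.29] [0.476 0.014 0.461] [ 0.03  0.24 -0.97]
```

```bash
cat > t2.py <<'E'
from sim import *
from h import arm
s=arm.read_state();q0=s["joint_positions"];M=R.from_rotvec(s["tool_rot"]).as_matrix()
a,B=F(q0);print(a-s["tool_pos"],(B-M).round(3).tolist())
rng=np.random.default_rng(0)
for tgt in [(.529,-.25,.25),(.529,-.21,.05),(.529,-.115,.05)]:
    sol=[]
    for i in range(60):
        x=solve(rng.uniform(LO,HI),np.array(tgt),M,reg=1e-5)
        if np.linalg.norm(err(x,np.array(tgt),M))<1e-3: sol.append(x)
    sol=np.array(sol);print(tgt,len(sol)); 
    if len(sol): print(sol[np.argsort(sol[:,2])][::max(1,len(sol)//10)].round(2))
E
python3 t2.py
```

```text
[-0.00966152 -0.00350125 -0.00141178] [[0.005, -0.0, 0.001], [-0.0, -0.002, -0.0], [0.0, 0.005, 0.001]]
(0.529, -0.25, 0.25) 36
[[ 1.38  1.07 -1.49  1.42  0.44  1.53  0.03]
 [ 1.35  0.98 -1.35  1.41  0.32  1.48  0.13]
 [ 1.33  0.94 -1.28  1.41  0.27  1.46  0.18]
 [ 1.29  0.88 -1.17  1.41  0.18  1.43  0.26]
 [ 1.23  0.82 -1.01  1.41  0.06  1.41  0.36]
 [ 1.17  0.77 -0.87  1.41 -0.03  1.4   0.45]
 [ 1.11  0.73 -0.75  1.41 -0.1   1.4   0.52]
 [ 0.96  0.68 -0.48  1.41 -0.26  1.42  0.66]
 [ 0.7   0.66 -0.03  1.4  -0.48  1.48  0.86]
 [ 0.59  0.67  0.15  1.4  -0.57  1.52  0.93]
 [ 0.53  0.68  0.25  1.4  -0.62  1.54  0.97]
 [ 0.38  0.73  0.52  1.4  -0.75  1.62  1.09]]
(0.529, -0.21, 0.05) 33
[[ 1.28  1.15 -1.15  1.6   0.44  1.13  0.18]
 [ 1.23  1.08 -1.03  1.6   0.32  1.09  0.29]
 [ 1.2   1.05 -0.97  1.6   0.25  1.07  0.34]
 [ 1.18  1.03 -0.92  1.6   0.21  1.06  0.38]
 [ 1.16  1.01 -0.88  1.6   0.17  1.05  0.41]
 [ 1.03  0.93 -0.65  1.6  -0.05  1.03  0.6 ]
 [ 0.98  0.91 -0.56  1.6  -0.14  1.03  0.67]
 [ 0.85  0.87 -0.35  1.6  -0.31  1.05  0.82]
 [ 0.75  0.86 -0.18  1.59 -0.44  1.08  0.93]
 [ 0.67  0.86 -0.05  1.59 -0.54  1.12  1.02]
 [ 0.46  0.89  0.28  1.59 -0.77  1.23  1.2 ]]
(0.529, -0.115, 0.05) 39
[[ 1.3   1.32 -1.45  1.77  0.74  1.14 -0.21]
 [ 1.24  1.15 -1.23  1.77  0.51  1.   -0.02]
 [ 1.2   1.09 -1.14  1.77  0.41  0.95  0.07]
 [ 1.16  1.03 -1.05  1.77  0.31  0.92  0.17]
 [ 1.11  0.98 -0.94  1.77  0.18  0.89  0.28]
 [ 1.07  0.95 -0.88  1.77  0.11  0.88  0.35]
 [ 0.91  0.86 -0.61  1.76 -0.17  0.87  0.6 ]
 [ 0.87  0.84 -0.53  1.76 -0.25  0.88  0.66]
 [ 0.72  0.8  -0.31  1.76 -0.45  0.92  0.84]
 [ 0.68  0.8  -0.24  1.76 -0.5   0.93  0.89]
 [ 0.51  0.8  -0.    1.76 -0.68  1.    1.04]
 [ 0.37  0.82  0.22  1.76 -0.82  1.09  1.17]
 [ 0.31  0.83  0.3   1.76 -0.87  1.13  1.21]]
```

```bash
cat > t3.py <<'E'
from sim import *
from h import arm
s=arm.read_state();q0=s["joint_positions"]
def run(q,wps,step=.04,verb=True):
    for w in wps:
        w=np.array(w);k=0
        while k<60:
            a,B=F(q);d=w-a;n=np.linalg.norm(d)
            if n<.004:break
            d=d*min(1,step/n);k+=1
            q=row(q,np.r_[B.T@d,0],w=1.,reg=.003)
        a,B=F(q)
        if verb:print(w,k,a.round(3),q.round(2),B[:,0].round(2))
    return q
if __name__=="__main__":
    for W in ([(.6,.2,.35),(.55,-.25,.25)],[(.65,.25,.45),(.65,0,.4),(.529,-.25,.25)],[(.55,.35,.35),(.65,.1,.3),(.55,-.25,.25)],[(.4,.4,.5),(.65,.35,.35),(.65,0,.3),(.529,-.25,.25)],
              [(.4,.25,.25),(.5,0,.25),(.529,-.25,.25)]):
        run(q0,W);print()
E
python3 t3.py
```

```text
[0.6  0.2  0.35] 60 [0.585 0.198 0.36 ] [-1.95 -0.3   1.42  2.11  0.45  0.38 -0.91] [ 0.54  0.38 -0.75]
[ 0.55 -0.25  0.25] 60 [ 0.514 -0.225  0.29 ] [-1.18 -0.3   1.42  2.3   0.67  0.25 -0.56] [ 0.63 -0.07 -0.77]

[0.65 0.25 0.45] 60 [0.635 0.247 0.457] [-2.03 -0.3   1.42  1.92  0.39  0.47 -0.9 ] [ 0.58  0.44 -0.68]
[0.65 0.   0.4 ] 60 [0.646 0.001 0.402] [-1.57 -0.3   1.42  2.08  0.2   0.29 -0.43] [ 0.7   0.25 -0.67]
[ 0.529 -0.25   0.25 ] 60 [ 0.505 -0.234  0.28 ] [-1.19 -0.3   1.42  2.37  1.17  0.22 -1.14] [ 0.64 -0.13 -0.75]

[0.55 0.35 0.35] 60 [0.531 0.341 0.364] [-2.24 -0.3   1.42  2.14  0.77  0.34 -1.45] [ 0.5   0.49 -0.72]
[0.65 0.1  0.3 ] 60 [0.608 0.098 0.336] [-1.84 -0.3   1.42  2.25  1.23  0.29 -1.63] [ 0.68  0.23 -0.7 ]
[ 0.55 -0.25  0.25] 60 [ 0.518 -0.229  0.288] [-1.22 -0.3   1.42  2.34  1.13  0.24 -1.1 ] [ 0.65 -0.13 -0.75]

[0.4 0.4 0.5] 5 [0.4 0.4 0.5] [-2.02 -0.1   1.35  1.71 -0.41  1.05 -0.47] [ 0.05  0.58 -0.81]
[0.65 0.35 0.35] 60 [0.573 0.32  0.398] [-2.18 -0.3   1.42  2.07  0.7   0.36 -1.34] [ 0.54  0.48 -0.69]
[0.65 0.   0.3 ] 60 [0.611 0.005 0.334] [-1.66 -0.3   1.42  2.26  1.14  0.25 -1.43] [ 0.7   0.15 -0.7 ]
[ 0.529 -0.25   0.25 ] 60 [ 0.506 -0.236  0.278] [-1.22 -0.3   1.42  2.37  1.3   0.26 -1.28] [ 0.63 -0.16 -0.76]

[0.4  0.25 0.25] 42 [0.397 0.25  0.253] [-1.97 -0.3   1.42  2.32 -0.19  0.41 -0.34] [ 0.21  0.51 -0.83]
[0.5  0.   0.25] 60 [0.495 0.001 0.254] [-1.53 -0.3   1.42  2.3   0.16  0.38 -0.28] [ 0.46  0.25 -0.85]
[ 0.529 -0.25   0.25 ] 60 [ 0.504 -0.235  0.278] [-1.24 -0.3   1.42  2.32  0.98  0.33 -0.81] [ 0.59 -0.15 -0.8 ]
```

```bash
cat > t4.py <<'E'
from t3 import *
import itertools
c=[]
for A in [(.18,.55,.75),(.1,.6,.8),(.2,.6,.6)]:
  qa=run(q0,[(.3,.42,.6),A],verb=False)
  if np.linalg.norm(F(qa)[0]-A)>.01: print("skip",A,F(qa)[0],qa.round(2));continue
  print("A",A,qa.round(2))
  for B1 in [(.45,.55,.7),(.5,.6,.5),(.4,.5,.8),(.3,.7,.6)]:
    for B2 in [(.7,.15,.6),(.75,.2,.45),(.6,.1,.75)]:
      for B3 in [(.65,-.15,.45),(.7,-.2,.6)]:
        q=run(qa,[B1,B2,B3,(.529,-.25,.25)],verb=False)
        a,B=F(q)
        c.append((np.linalg.norm(a-(.529,-.25,.25)),A,B1,B2,B3,q.round(2),B[:,0].round(2)))
c.sort(key=lambda t:t[0]+abs(t[6][0])+abs(t[6][1]-.58))
for x in c[:8]:print(x)
E
python3 t4.py
```

```text
A (0.18, 0.55, 0.75) [-1.7  -0.03  0.41  1.13 -0.11  1.43 -1.26]
A (0.1, 0.6, 0.8) [-1.75  0.08  0.29  0.89 -0.04  1.55 -1.44]
A (0.2, 0.6, 0.6) [-1.71 -0.01  0.45  1.48 -0.15  1.06 -1.19]
(np.float64(9.151515461901335e-07), (0.1, 0.6, 0.8), (0.5, 0.6, 0.5), (0.75, 0.2, 0.45), (0.65, -0.15, 0.45), array([ 0.39,  0.72,  0.51,  1.41, -0.75,  1.61,  1.08]), array([ 0.05,  0.58, -0.81]))
(np.float64(9.152342484774982e-07), (0.1, 0.6, 0.8), (0.3, 0.7, 0.6), (0.75, 0.2, 0.45), (0.65, -0.15, 0.45), array([ 0.39,  0.72,  0.51,  1.41, -0.75,  1.61,  1.09]), array([ 0.05,  0.58, -0.81]))
(np.float64(9.163970218773248e-07), (0.1, 0.6, 0.8), (0.45, 0.55, 0.7), (0.75, 0.2, 0.45), (0.65, -0.15, 0.45), array([ 0.38,  0.73,  0.53,  1.41, -0.76,  1.62,  1.09]), array([ 0.05,  0.58, -0.81]))
(np.float64(9.164179371562498e-07), (0.1, 0.6, 0.8), (0.5, 0.6, 0.5), (0.7, 0.15, 0.6), (0.65, -0.15, 0.45), array([ 0.38,  0.73,  0.53,  1.41, -0.76,  1.62,  1.09]), array([ 0.05,  0.58, -0.81]))
(np.float64(9.171431816559138e-07), (0.1, 0.6, 0.8), (0.4, 0.5, 0.8), (0.75, 0.2, 0.45), (0.65, -0.15, 0.45), array([ 0.37,  0.73,  0.55,  1.41, -0.77,  1.62,  1.1 ]), array([ 0.05,  0.58, -0.81]))
(np.float64(9.172441990672709e-07), (0.1, 0.6, 0.8), (0.45, 0.55, 0.7), (0.7, 0.15, 0.6), (0.65, -0.15, 0.45), array([ 0.37,  0.73,  0.55,  1.41, -0.77,  1.62,  1.1 ]), array([ 0.05,  0.58, -0.81]))
(np.float64(9.177026443633633e-07), (0.1, 0.6, 0.8), (0.4, 0.5, 0.8), (0.7, 0.15, 0.6), (0.65, -0.15, 0.45), array([ 0.37,  0.74,  0.56,  1.41, -0.77,  1.63,  1.1 ]), array([ 0.05,  0.58, -0.81]))
(np.float64(9.177691934803167e-07), (0.1, 0.6, 0.8), (0.3, 0.7, 0.6), (0.7, 0.15, 0.6), (0.65, -0.15, 0.45), array([ 0.37,  0.74,  0.56,  1.41, -0.77,  1.63,  1.1 ]), array([ 0.05,  0.58, -0.81]))
```

```bash
cat > go.py <<'E'
from h import *
import sys
s=arm.read_state();M=R.from_rotvec(s["tool_rot"]).as_matrix();p=s["tool_pos"]
print(s["time"],s["joint_positions"].round(2),p.round(4),s["wrist_force"].round(1),M[:,0].round(3))
st=float(sys.argv[1])
for a in sys.argv[2:]:
    w=np.array(eval(a));d=M.T@(w-p);n=int(np.ceil(np.linalg.norm(d)/st));print(a,n,"rows of",(d/n).round(4),"total",d.round(4));p=w
E
python3 go.py .035 ".3,.42,.6" ".1,.6,.8" ".3,.7,.6" ".75,.2,.45" ".65,-.15,.45" ".529,-.26,.25"
```

```text
9.55 [-1.9  -0.3   1.42  1.8  -0.27  1.08 -0.3 ] [0.4601 0.2475 0.4505] [0.1 1.  0.4] [ 0.044  0.584 -0.811]
.3,.42,.6 8 rows of [-0.0035 -0.0183 -0.0295] total [-0.0277 -0.1463 -0.2357]
.1,.6,.8 10 rows of [-0.0066 -0.0183 -0.0273] total [-0.066  -0.1825 -0.2734]
.3,.7,.6 9 rows of [0.0255 0.0209 0.0051] total [0.2294 0.1877 0.0461]
.75,.2,.45 20 rows of [-0.0075  0.0215  0.0259] total [-0.1502  0.4294  0.5177]
.65,-.15,.45 11 rows of [-0.019  -0.0097  0.0253] total [-0.2087 -0.1062  0.2786]
.529,-.26,.25 8 rows of [ 0.0116 -0.017   0.0249] total [ 0.0926 -0.1364  0.1989]
```

send_rows(
  series=[
    {"dx": -0.0035, "dy": -0.0183, "dz": -0.0295, "spin": 0, "jaw": 1},
    {"dx": -0.0035, "dy": -0.0183, "dz": -0.0295, "spin": 0, "jaw": 1},
    {"dx": -0.0035, "dy": -0.0183, "dz": -0.0295, "spin": 0, "jaw": 1},
    {"dx": -0.0035, "dy": -0.0183, "dz": -0.0295, "spin": 0, "jaw": 1},
    {"dx": -0.0035, "dy": -0.0183, "dz": -0.0295, "spin": 0, "jaw": 1},
    {"dx": -0.0035, "dy": -0.0183, "dz": -0.0295, "spin": 0, "jaw": 1},
    {"dx": -0.0035, "dy": -0.0183, "dz": -0.0295, "spin": 0, "jaw": 1},
    {"dx": -0.0035, "dy": -0.0183, "dz": -0.0295, "spin": 0, "jaw": 1},
  ],
)

```text
time: 10.35
tool_pos: [0.3005, 0.4214, 0.6022]
tool_rot: [1.649, 1.616, -0.776]
wrist_force: [0.1, 0.3, -0.7]
width: 0.0
```

```bash
python3 go.py .035  ".1,.6,.8"
```

```text
10.35 [-1.55 -0.21  0.57  1.61 -0.2   1.17 -0.9 ] [0.3005 0.4214 0.6022] [ 0.1  0.3 -0.7] [ 0.046  0.585 -0.81 ]
.1,.6,.8 10 rows of [-0.0065 -0.0184 -0.027 ] total [-0.0651 -0.1843 -0.2702]
```

```bash
cat > t5.py <<'E'
from t3 import *
for W in [[(.45,.55,.7),(.75,.2,.45),(.65,-.15,.45),(.529,-.26,.25)],[(.3,.7,.6),(.75,.2,.45),(.65,-.15,.45),(.529,-.26,.25)],[(.18,.55,.75),(.3,.7,.6),(.75,.2,.45),(.65,-.15,.45),(.529,-.26,.25)],[(.1,.6,.8),(.3,.7,.6),(.75,.2,.45),(.65,-.15,.45),(.529,-.26,.25)]]:
    run(q0,W);print()
E
python3 t5.py
```

```text
[0.45 0.55 0.7 ] 6 [0.45 0.55 0.7 ] [-1.14  0.34  0.71  0.9  -0.73  1.56 -0.62] [ 0.05  0.58 -0.81]
[0.75 0.2  0.45] 14 [0.75 0.2  0.45] [-0.32  0.69  0.63  0.99 -1.01  1.64  0.21] [ 0.05  0.58 -0.81]
[ 0.65 -0.15  0.45] 10 [ 0.65 -0.15  0.45] [ 0.19  0.7   0.65  0.97 -0.93  1.93  0.65] [ 0.05  0.58 -0.81]
[ 0.529 -0.26   0.25 ] 7 [ 0.529 -0.26   0.25 ] [ 0.33  0.78  0.66  1.39 -0.83  1.68  1.15] [ 0.05  0.58 -0.81]

[0.3 0.7 0.6] 7 [0.3 0.7 0.6] [-1.51  0.29  0.55  1.18 -0.46  1.16 -0.92] [ 0.05  0.58 -0.81]
[0.75 0.2  0.45] 18 [0.75 0.2  0.45] [-0.29  0.68  0.57  0.99 -0.97  1.62  0.2 ] [ 0.05  0.58 -0.81]
[ 0.65 -0.15  0.45] 10 [ 0.65 -0.15  0.45] [ 0.21  0.69  0.6   0.97 -0.9   1.91  0.63] [ 0.05  0.58 -0.81]
[ 0.529 -0.26   0.25 ] 7 [ 0.529 -0.26   0.25 ] [ 0.36  0.76  0.6   1.39 -0.8   1.66  1.13] [ 0.05  0.58 -0.81]

[0.18 0.55 0.75] 6 [0.18 0.55 0.75] [-1.63 -0.03  0.34  1.13 -0.11  1.43 -1.27] [ 0.05  0.58 -0.81]
[0.3 0.7 0.6] 6 [0.298 0.698 0.602] [-1.42  0.27  0.4   1.18 -0.39  1.15 -0.97] [ 0.05  0.58 -0.81]
[0.75 0.2  0.45] 18 [0.75 0.2  0.45] [-0.25  0.66  0.48  0.99 -0.91  1.59  0.18] [ 0.05  0.58 -0.81]
[ 0.65 -0.15  0.45] 10 [ 0.65 -0.15  0.45] [ 0.24  0.68  0.51  0.97 -0.85  1.89  0.61] [ 0.05  0.58 -0.81]
[ 0.529 -0.26   0.25 ] 7 [ 0.529 -0.26   0.25 ] [ 0.4   0.74  0.53  1.39 -0.76  1.63  1.09] [ 0.05  0.58 -0.81]

[0.1 0.6 0.8] 9 [0.1 0.6 0.8] [-1.7   0.07  0.23  0.89 -0.03  1.55 -1.45] [ 0.05  0.58 -0.81]
[0.3 0.7 0.6] 8 [0.3 0.7 0.6] [-1.36  0.27  0.32  1.18 -0.36  1.14 -0.98] [ 0.05  0.58 -0.81]
[0.75 0.2  0.45] 18 [0.75 0.2  0.45] [-0.23  0.65  0.42  0.99 -0.88  1.58  0.16] [ 0.05  0.58 -0.81]
[ 0.65 -0.15  0.45] 10 [ 0.65 -0.15  0.45] [ 0.26  0.67  0.46  0.97 -0.83  1.87  0.59] [ 0.05  0.58 -0.81]
[ 0.529 -0.26   0.25 ] 7 [ 0.529 -0.26   0.25 ] [ 0.43  0.73  0.48  1.39 -0.73  1.61  1.07] [ 0.05  0.58 -0.81]
```

```bash
cat > t6.py <<'E'
from t3 import *
run(q0,[(.3,.65,.6),(.7,.2,.4),(.6,-.1,.33),(.529,-.26,.22),(.529,-.245,.05),(.529,-.115,.05)])
E
python3 t6.py; python3 go.py .045 ".3,.65,.6" ".7,.2,.4" ".6,-.1,.33" ".529,-.26,.22"
```

```text
[0.3  0.65 0.6 ] 6 [0.3  0.65 0.6 ] [-1.53  0.2   0.57  1.29 -0.42  1.14 -0.9 ] [ 0.05  0.58 -0.81]
[0.7 0.2 0.4] 16 [0.7 0.2 0.4] [-0.39  0.61  0.64  1.26 -0.97  1.51  0.34] [ 0.05  0.58 -0.81]
[ 0.6  -0.1   0.33] 8 [ 0.601 -0.096  0.331] [ 0.04  0.63  0.67  1.41 -0.88  1.65  0.85] [ 0.05  0.58 -0.81]
[ 0.529 -0.26   0.22 ] 6 [ 0.529 -0.26   0.22 ] [ 0.34  0.81  0.65  1.41 -0.84  1.64  1.18] [ 0.05  0.58 -0.81]
[ 0.529 -0.245  0.05 ] 5 [ 0.529 -0.245  0.05 ] [ 0.35  1.    0.57  1.53 -0.94  1.4   1.34] [ 0.05  0.58 -0.81]
[ 0.529 -0.115  0.05 ] 4 [ 0.529 -0.115  0.05 ] [ 0.16  0.9   0.54  1.76 -1.02  1.25  1.33] [ 0.05  0.58 -0.81]
10.35 [-1.55 -0.21  0.57  1.61 -0.2   1.17 -0.9 ] [0.3005 0.4214 0.6022] [ 0.1  0.3 -0.7] [ 0.046  0.585 -0.81 ]
.3,.65,.6 6 rows of [ 0.0226  0.0004 -0.0307] total [ 0.1354  0.0026 -0.1842]
.7,.2,.4 15 rows of [-0.0055  0.0253  0.0335] total [-0.0826  0.3793  0.5018]
.6,-.1,.33 8 rows of [-0.0154 -0.0136  0.0349] total [-0.1233 -0.1087  0.2791]
.529,-.26,.22 5 rows of [-0.0015 -0.0161  0.0381] total [-0.0077 -0.0805  0.1903]
```

send_rows(
  series=[
    {"dx": 0.0226, "dy": 0, "dz": -0.0307, "spin": 0, "jaw": 1},
    {"dx": 0.0226, "dy": 0, "dz": -0.0307, "spin": 0, "jaw": 1},
    {"dx": 0.0226, "dy": 0, "dz": -0.0307, "spin": 0, "jaw": 1},
    {"dx": 0.0226, "dy": 0, "dz": -0.0307, "spin": 0, "jaw": 1},
    {"dx": 0.0226, "dy": 0, "dz": -0.0307, "spin": 0, "jaw": 1},
    {"dx": 0.0226, "dy": 0.01, "dz": -0.0307, "spin": 0, "jaw": 1},
    {"dx": 0, "dy": 0.025, "dz": 0.015, "spin": 0, "jaw": 1},
    {"dx": -0.0055, "dy": 0.0253, "dz": 0.0335, "spin": 0, "jaw": 1},
  ],
)

```text
time: 11.15
tool_pos: [0.3595, 0.6106, 0.5766]
tool_rot: [1.643, 1.617, -0.775]
wrist_force: [1.1, -0.4, -0.6]
width: 0.001
```

```bash
python3 t6.py; python3 go.py .042 ".7,.2,.4"
```

```text
[0.3  0.65 0.6 ] 2 [0.3  0.65 0.6 ] [-1.56  0.21  0.61  1.28 -0.44  1.15 -0.88] [ 0.05  0.58 -0.81]
[0.7 0.2 0.4] 16 [0.7 0.2 0.4] [-0.4   0.61  0.66  1.25 -0.98  1.52  0.35] [ 0.05  0.58 -0.81]
[ 0.6  -0.1   0.33] 8 [ 0.601 -0.096  0.331] [ 0.03  0.64  0.69  1.41 -0.89  1.65  0.86] [ 0.05  0.58 -0.81]
[ 0.529 -0.26   0.22 ] 6 [ 0.529 -0.26   0.22 ] [ 0.33  0.81  0.67  1.41 -0.85  1.64  1.19] [ 0.05  0.58 -0.81]
[ 0.529 -0.245  0.05 ] 5 [ 0.529 -0.245  0.05 ] [ 0.34  1.    0.59  1.53 -0.95  1.41  1.35] [ 0.05  0.58 -0.81]
[ 0.529 -0.115  0.05 ] 4 [ 0.529 -0.115  0.05 ] [ 0.15  0.9   0.56  1.76 -1.03  1.26  1.34] [ 0.05  0.58 -0.81]
11.15 [-1.44  0.22  0.62  1.32 -0.53  1.15 -0.73] [0.3595 0.6106 0.5766] [ 1.1 -0.4 -0.6] [ 0.044  0.582 -0.812]
.7,.2,.4 14 rows of [-0.0058  0.0229  0.0325] total [-0.0806  0.3201  0.4547]
```

send_rows(
  series=[
    {"dx": -0.0058, "dy": 0.0229, "dz": 0.0325, "spin": 0, "jaw": 1},
    {"dx": -0.0058, "dy": 0.0229, "dz": 0.0325, "spin": 0, "jaw": 1},
    {"dx": -0.0058, "dy": 0.0229, "dz": 0.0325, "spin": 0, "jaw": 1},
    {"dx": -0.0058, "dy": 0.0229, "dz": 0.0325, "spin": 0, "jaw": 1},
    {"dx": -0.0058, "dy": 0.0229, "dz": 0.0325, "spin": 0, "jaw": 1},
    {"dx": -0.0058, "dy": 0.0229, "dz": 0.0325, "spin": 0, "jaw": 1},
    {"dx": -0.0058, "dy": 0.0229, "dz": 0.0325, "spin": 0, "jaw": 1},
    {"dx": -0.0058, "dy": 0.0229, "dz": 0.0325, "spin": 0, "jaw": 1},
  ],
)

```text
time: 11.95
tool_pos: [0.5553, 0.3715, 0.4772]
tool_rot: [1.648, 1.616, -0.775]
wrist_force: [0.2, 1.8, 0.2]
width: 0.003
```

```bash
python3 go.py .042 ".65,.15,.37" ".6,-.1,.33"
```

```text
11.95 [-0.89  0.32  0.69  1.47 -0.83  1.3  -0.02] [0.5553 0.3715 0.4772] [0.2 1.8 0.2] [ 0.046  0.584 -0.81 ]
.65,.15,.37 7 rows of [-0.0055  0.012   0.0353] total [-0.0382  0.084   0.247 ]
.6,-.1,.33 7 rows of [-0.0166 -0.008   0.0319] total [-0.116  -0.0563  0.2236]
```

send_rows(
  series=[
    {"dx": -0.0055, "dy": 0.012, "dz": 0.0353, "spin": 0, "jaw": 1},
    {"dx": -0.0055, "dy": 0.012, "dz": 0.0353, "spin": 0, "jaw": 1},
    {"dx": -0.0055, "dy": 0.012, "dz": 0.0353, "spin": 0, "jaw": 1},
    {"dx": -0.0055, "dy": 0.012, "dz": 0.0353, "spin": 0, "jaw": 1},
    {"dx": -0.0055, "dy": 0.012, "dz": 0.0353, "spin": 0, "jaw": 1},
    {"dx": -0.0055, "dy": 0.012, "dz": 0.0353, "spin": 0, "jaw": 1},
    {"dx": -0.0055, "dy": 0.012, "dz": 0.0353, "spin": 0, "jaw": 1},
  ],
)

```text
time: 12.65
tool_pos: [0.6499, 0.1498, 0.37]
tool_rot: [1.648, 1.616, -0.776]
wrist_force: [0.3, 0.4, -0.1]
width: -0.004
```

send_rows(
  series=[
    {"dx": -0.0166, "dy": -0.008, "dz": 0.0319, "spin": 0, "jaw": 1},
    {"dx": -0.0166, "dy": -0.008, "dz": 0.0319, "spin": 0, "jaw": 1},
    {"dx": -0.0166, "dy": -0.008, "dz": 0.0319, "spin": 0, "jaw": 1},
    {"dx": -0.0166, "dy": -0.008, "dz": 0.0319, "spin": 0, "jaw": 1},
    {"dx": -0.0166, "dy": -0.008, "dz": 0.0319, "spin": 0, "jaw": 1},
    {"dx": -0.0166, "dy": -0.008, "dz": 0.0319, "spin": 0, "jaw": 1},
    {"dx": -0.0166, "dy": -0.008, "dz": 0.0319, "spin": 0, "jaw": 1},
  ],
)

```text
time: 13.35
tool_pos: [0.5996, -0.1003, 0.3308]
tool_rot: [1.648, 1.616, -0.776]
wrist_force: [0.9, 0.1, -0.3]
width: -0.004
```

```bash
python3 go.py .042 ".529,-.28,.26"
```

```text
13.35 [-0.02  0.62  0.71  1.44 -0.9   1.64  0.84] [ 0.5996 -0.1003  0.3308] [ 0.9  0.1 -0.3] [ 0.046  0.584 -0.811]
.529,-.28,.26 5 rows of [-0.0101 -0.0156  0.0367] total [-0.0507 -0.0778  0.1834]
```

send_rows(
  series=[
    {"dx": -0.0101, "dy": -0.0156, "dz": 0.0367, "spin": 0, "jaw": 1},
    {"dx": -0.0101, "dy": -0.0156, "dz": 0.0367, "spin": 0, "jaw": 1},
    {"dx": -0.0101, "dy": -0.0156, "dz": 0.0367, "spin": 0, "jaw": 1},
    {"dx": -0.0101, "dy": -0.0156, "dz": 0.0367, "spin": 0, "jaw": 1},
    {"dx": -0.0101, "dy": -0.0156, "dz": 0.0367, "spin": 0, "jaw": 1},
  ],
)

```text
time: 13.85
tool_pos: [0.5287, -0.28, 0.2592]
tool_rot: [1.648, 1.616, -0.776]
wrist_force: [-0.4, 0.7, 0.1]
width: -0.006
```

```bash
python3 - <<'E'
from h import *
s=arm.read_state();C=wcam(s)
w=imaging.get_image("wrist")[:,:,::-1];b=imaging.get_image("side")[:,:,::-1]
cv2.imwrite("pics/w1.png",w);cv2.imwrite("pics/s1.png",b)
cv2.imwrite("pics/c2.png",cv2.convertScaleAbs(cv2.resize(np.hstack([w,b]),(800,300)),alpha=1.6))
np.savez("w1.npz",p=s["tool_pos"],r=s["tool_rot"])
E
python3 go.py .03 ".529,-.28,.1" ".529,-.25,.047"
```

```text
13.95 [ 0.3   0.78  0.71  1.38 -0.85  1.71  1.14] [ 0.5265 -0.2832  0.2576] [-0.6  0.4  0.3] [ 0.046  0.583 -0.811]
.529,-.28,.1 6 rows of [ 0.0216 -0.0012  0.0149] total [ 0.1298 -0.0074  0.0892]
.529,-.25,.047 3 rows of [ 0.0202 -0.001   0.0021] total [ 0.0605 -0.0031  0.0064]
```

View pics/c2.png

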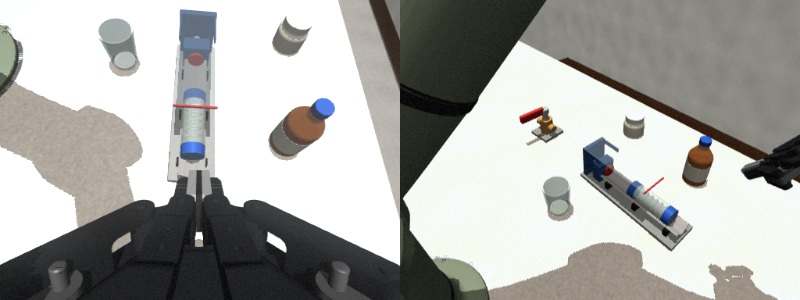

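View pics/w1.png

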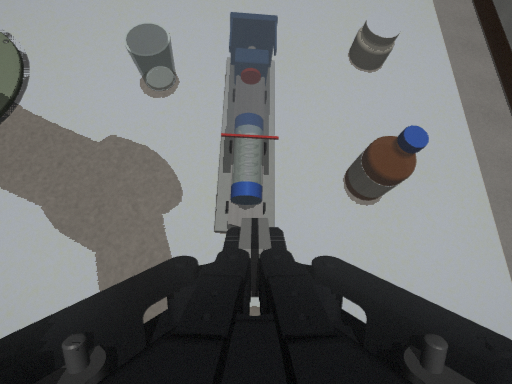

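Run:
```python
from h import *
z=np.load("w1.npz");C=wcam({"tool_pos":z["p"],"tool_rot":z["r"]})
im=cv2.imread("pics/w1.png");hsv=cv2.cvtColor(im,cv2.COLOR_BGR2HSV)
for nm,ms in [("red",[((0,110,60),(8,255,255)),((172,110,60),(180,255,255))]),("blue",[((100,120,40),(125,255,255))])]:
    m=sum(cv2.inRange(hsv,a,b) for a,b in ms);k,l,st,c=cv2.connectedComponentsWithStats(m.astype(np.uint8))
    for i in range(1,k):
        if st[i,4]>=15: print(nm,c[i].round(1),st[i])
print("guard ends",onz(C,221,135,.1095).round(4),onz(C,278,138,.1095).round(4))
print("cond center-line at rear top",onz(C,247,184,.071).round(4),"front",onz(C,250,114,.071).round(4))
for r in (200,203,206): print(r,onz(C,246.5,r,.035).round(4),onz(C,246.5,r,.05).round(4))
print("plate rear corners",onz(C,215,231,.01),onz(C,273,231,.01))
# tip
print(proj(C,z["p"]))
```

```text
red [249.8 135.6] [221 133  57   6 135]
blue [415.5 136.4] [403 126  25  22 418]
blue [246.  189.1] [231 182  31  16 414]
guard ends [ 0.4944 -0.1383  0.1095] [ 0.568  -0.1387  0.1095]
cond center-line at rear top [ 0.5307 -0.1894  0.071 ] front [ 0.5325 -0.0782  0.071 ]
200 [ 0.5318 -0.2006  0.035 ] [ 0.5313 -0.2054  0.05  ]
203 [ 0.5319 -0.2052  0.035 ] [ 0.5314 -0.2098  0.05  ]
206 [ 0.5321 -0.2097  0.035 ] [ 0.5315 -0.2141  0.05  ]
plate rear corners [ 0.48749045 -0.2422021   0.01      ] [ 0.57344068 -0.23969126  0.01      ]
[253.28383315 212.24635671]
```

send_rows(
  series=[
    {"dx": 0.022, "dy": 0, "dz": 0.015, "spin": 0, "jaw": 1},
    {"dx": 0.022, "dy": 0, "dz": 0.015, "spin": 0, "jaw": 1},
    {"dx": 0.022, "dy": 0, "dz": 0.015, "spin": 0, "jaw": 1},
    {"dx": 0.022, "dy": 0, "dz": 0.015, "spin": 0, "jaw": 1},
    {"dx": 0.022, "dy": 0, "dz": 0.015, "spin": 0, "jaw": 1},
    {"dx": 0.015, "dy": 0, "dz": 0.01, "spin": 0, "jaw": 1},
  ],
)

```text
time: 14.55
tool_pos: [0.5394, -0.274, 0.1074]
tool_rot: [1.648, 1.618, -0.776]
wrist_force: [-0.5, -0.8, 0.1]
width: -0.002
```

```bash
python3 go.py .025 ".530,-.245,.05" ".530,-.225,.05"
```

```text
14.55 [ 0.31  0.95  0.64  1.47 -0.93  1.5   1.28] [ 0.5394 -0.274   0.1074] [-0.5 -0.8  0.1] [ 0.045  0.584 -0.81 ]
.530,-.245,.05 3 rows of [ 0.021  -0.0042  0.0031] total [ 0.0631 -0.0127  0.0094]
.530,-.225,.05 1 rows of [ 0.0117  0.0003 -0.0162] total [ 0.0117  0.0003 -0.0162]
```

send_rows(
  series=[
    {"dx": 0.021, "dy": -0.0042, "dz": 0.0031, "spin": 0, "jaw": 1},
    {"dx": 0.021, "dy": -0.0042, "dz": 0.0031, "spin": 0, "jaw": 1},
    {"dx": 0.021, "dy": -0.0042, "dz": 0.0031, "spin": 0, "jaw": 1},
  ],
)

```text
time: 14.85
tool_pos: [0.5304, -0.2453, 0.0512]
tool_rot: [1.647, 1.616, -0.776]
wrist_force: [0.6, 0.8, -0.1]
width: -0.001
```

```bash
python3 go.py .005 ".530,-.225,.05" ".530,-.215,.05"
python3 - <<'E'
from h import *
w=imaging.get_image("wrist")[:,:,::-1];b=imaging.get_image("side")[:,:,::-1]
cv2.imwrite("pics/c3.png",cv2.convertScaleAbs(np.hstack([cv2.resize(w,(400,300)),cv2.resize(b[150:330,240:480],(400,300),interpolation=cv2.INTER_CUBIC)]),alpha=1.6))
E
```

```text
14.85 [ 0.29  0.98  0.6   1.57 -0.98  1.4   1.34] [ 0.5304 -0.2453  0.0512] [ 0.6  0.8 -0.1] [ 0.046  0.584 -0.811]
.530,-.225,.05 5 rows of [ 0.0026 -0.     -0.0032] total [ 0.0128 -0.0001 -0.0158]
.530,-.215,.05 3 rows of [ 0.0019  0.0001 -0.0027] total [ 0.0058  0.0002 -0.0081]
```

View pics/c3.png

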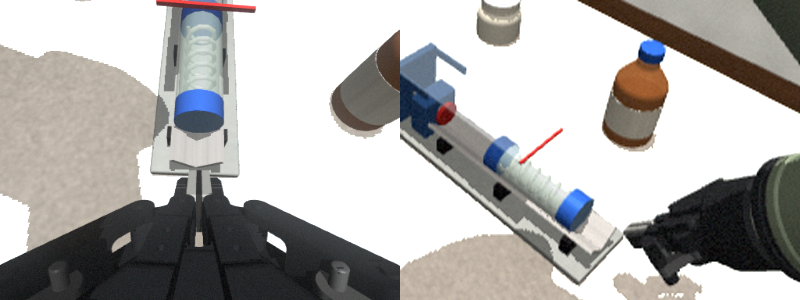

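send_rows(
  series=[
    {"dx": 0.003, "dy": 0, "dz": -0.004, "spin": 0, "jaw": 1},
    {"dx": 0.003, "dy": 0, "dz": -0.004, "spin": 0, "jaw": 1},
    {"dx": 0.003, "dy": 0, "dz": -0.004, "spin": 0, "jaw": 1},
    {"dx": 0.0012, "dy": 0, "dz": -0.0016, "spin": 0, "jaw": 1},
    {"dx": 0.0012, "dy": 0, "dz": -0.0016, "spin": 0, "jaw": 1},
    {"dx": 0.0012, "dy": 0, "dz": -0.0016, "spin": 0, "jaw": 1},
    {"dx": 0.0012, "dy": 0, "dz": -0.0016, "spin": 0, "jaw": 1},
    {"dx": 0.0012, "dy": 0, "dz": -0.0016, "spin": 0, "jaw": 1},
  ],
)

```text
time: 15.75
tool_pos: [0.5299, -0.2206, 0.0514]
tool_rot: [1.648, 1.616, -0.775]
wrist_force: [-0.0, 0.1, -0.4]
width: -0.002
```

send_rows(
  series=[
    {"dx": 0.0012, "dy": 0, "dz": -0.0016, "spin": 0, "jaw": 1},
    {"dx": 0.0012, "dy": 0, "dz": -0.0016, "spin": 0, "jaw": 1},
    {"dx": 0.0012, "dy": 0, "dz": -0.0016, "spin": 0, "jaw": 1},
    {"dx": 0.0012, "dy": 0, "dz": -0.0016, "spin": 0, "jaw": 1},
    {"dx": 0.0012, "dy": 0, "dz": -0.0016, "spin": 0, "jaw": 1},
  ],
)

```text
time: 16.25
tool_pos: [0.5297, -0.2106, 0.0512]
tool_rot: [1.648, 1.616, -0.775]
wrist_force: [0.5, -0.1, 0.3]
width: -0.0
```

send_rows(
  series=[
    {"dx": 0.0012, "dy": 0, "dz": -0.0016, "spin": 0, "jaw": 1},
    {"dx": 0.0012, "dy": 0, "dz": -0.0016, "spin": 0, "jaw": 1},
    {"dx": 0.0012, "dy": 0, "dz": -0.0016, "spin": 0, "jaw": 1},
    {"dx": 0.0012, "dy": 0, "dz": -0.0016, "spin": 0, "jaw": 1},
  ],
)

```text
time: 16.65
tool_pos: [0.5296, -0.2025, 0.051]
tool_rot: [1.648, 1.616, -0.775]
wrist_force: [-0.2, -0.1, -0.6]
width: 0.0
```

send_rows(
  series=[
    {"dx": 0.0012, "dy": 0, "dz": -0.0016, "spin": 0, "jaw": 1},
    {"dx": 0.0012, "dy": 0, "dz": -0.0016, "spin": 0, "jaw": 1},
    {"dx": 0.0012, "dy": 0, "dz": -0.0016, "spin": 0, "jaw": 1},
    {"dx": 0.0012, "dy": 0, "dz": -0.0016, "spin": 0, "jaw": 1},
  ],
)

```text
time: 17.05
tool_pos: [0.5295, -0.1946, 0.0508]
tool_rot: [1.648, 1.616, -0.775]
wrist_force: [0.3, -0.1, 0.9]
width: -0.002
```

Run:
```python
from h import *
w=imaging.get_image("wrist")[:,:,::-1];b=imaging.get_image("side")[:,:,::-1]
cv2.imwrite("pics/c4.png",cv2.convertScaleAbs(np.hstack([cv2.resize(w,(400,300)),cv2.resize(b[150:330,240:480],(400,300),interpolation=cv2.INTER_CUBIC)]),alpha=1.6))
```

```text
(no output)
```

View pics/c4.png

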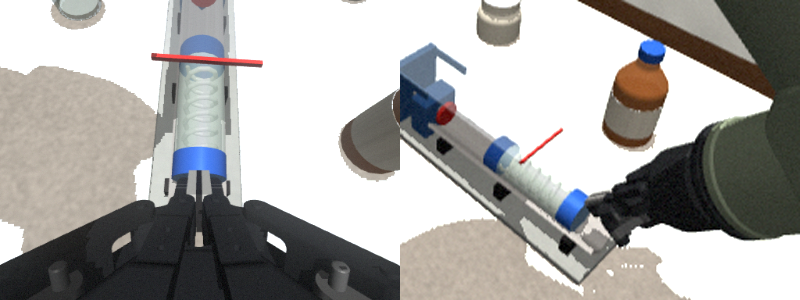

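send_rows(
  series=[
    {"dx": 0.0012, "dy": 0, "dz": -0.0016, "spin": 0, "jaw": 1},
    {"dx": 0.0012, "dy": 0, "dz": -0.0016, "spin": 0, "jaw": 1},
    {"dx": 0.0012, "dy": 0, "dz": -0.0016, "spin": 0, "jaw": 1},
  ],
)

```text
time: 17.45
tool_pos: [0.5294, -0.1885, 0.0507]
tool_rot: [1.647, 1.616, -0.775]
wrist_force: [-0.3, -0.3, 0.2]
width: -0.003
```

send_rows(
  series=[
    {"dx": 0.0012, "dy": 0, "dz": -0.0016, "spin": 0, "jaw": 1},
    {"dx": 0.0012, "dy": 0, "dz": -0.0016, "spin": 0, "jaw": 1},
    {"dx": 0.0012, "dy": 0, "dz": -0.0016, "spin": 0, "jaw": 1},
  ],
)

```text
time: 17.75
tool_pos: [0.5293, -0.1825, 0.0506]
tool_rot: [1.647, 1.616, -0.775]
wrist_force: [-0.5, 0.6, -0.5]
width: -0.001
```

Run:
```python
from h import *
s=arm.read_state();print(s["wrist_force"],s["tool_pos"],s["joint_efforts"].round(2))
w=imaging.get_image("wrist")[:,:,::-1];b=imaging.get_image("side")[:,:,::-1]
cv2.imwrite("pics/s5.png",b)
a=cv2.resize(w[120:300,150:350],(400,360),interpolation=cv2.INTER_CUBIC);c=cv2.resize(b[225:315,285:385],(400,360),interpolation=cv2.INTER_CUBIC)
cv2.imwrite("pics/c5.png",cv2.convertScaleAbs(np.hstack([a,c]),alpha=1.6))
hsv=cv2.cvtColor(b,cv2.COLOR_BGR2HSV);m=cv2.inRange(hsv,(105,120,40),(125,255,255))
k,l,st,cc=cv2.connectedComponentsWithStats(m)
for i in range(1,k):
    if st[i,4]>50: print(cc[i].round(1),st[i])
print(proj(cam("side"),s["tool_pos"]))
```

```text
[-0.51753945  0.63546407 -0.51250656] [ 0.52930159 -0.18252514  0.05060219] [ 3.900e-01 -1.044e+02  2.035e+01 -2.104e+01 -1.030e+00  3.190e+00
  1.000e-02]
[390.7 180.7] [383 174  16  14 182]
[254.6 215.1] [247 204  17  27 175]
[295.4 243.4] [290 236  13  17 127]
[340.8 275.8] [333 264  16  24 201]
[338.79718048 271.29262306]
```

View pics/c5.png

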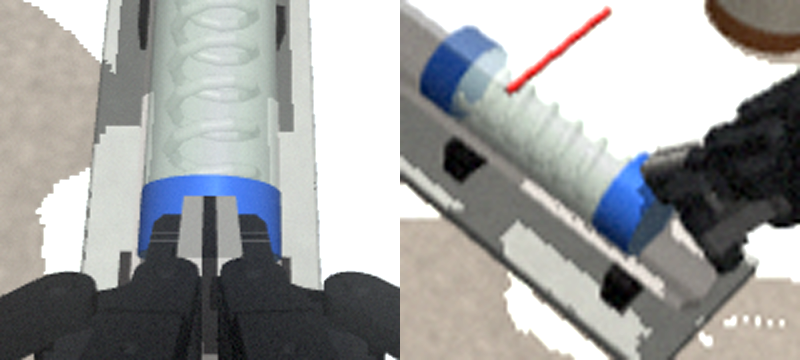

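Run:
```python
from h import *
s=arm.read_state();W=wcam(s);S=cam("side")
M=R.from_rotvec(s["tool_rot"]).as_matrix()
print(M.round(3))
for d in [-.04,-.03,-.02,-.01,0,.01]:
    print(d,proj(W,s["tool_pos"]+M[:,0]*d).round(1),proj(S,s["tool_pos"]+M[:,0]*d).round(1),(s["tool_pos"]+M[:,0]*d).round(3))
# expected condenser rear face outline in side for rear y=-.205
for y in (-.195,-.205,-.215):
    print(y,[proj(S,(.530+.022*np.cos(t),y,.049+.022*np.sin(t))).round(1).tolist() for t in np.arange(0,6.28,1.57)])
b=cv2.imread("pics/s5.png")
cv2.imwrite("pics/z5.png",cv2.convertScaleAbs(cv2.resize(b[235:305,310:400],(720,560),interpolation=cv2.INTER_NEAREST),alpha=1.6))
```

```text
[[ 0.046  0.998  0.052]
 [ 0.584  0.016 -0.812]
 [-0.81   0.068 -0.582]]
-0.04 [253. 240.] [351.6 268.7] [ 0.528 -0.206  0.083]
-0.03 [253.1 231.8] [348.2 269.3] [ 0.528 -0.2    0.075]
-0.02 [253.2 224.5] [345. 270.] [ 0.528 -0.194  0.067]
-0.01 [253.2 218. ] [341.8 270.6] [ 0.529 -0.188  0.059]
0 [253.3 212.2] [338.8 271.2] [ 0.529 -0.182  0.051]
0.01 [253.3 207. ] [335.8 271.8] [ 0.53  -0.177  0.043]
-0.195 [[351.2, 269.0], [346.3, 268.4], [337.2, 282.4], [342.4, 282.5]]
-0.205 [[355.6, 272.2], [350.8, 271.7], [341.6, 285.8], [346.7, 285.8]]
-0.215 [[360.1, 275.4], [355.4, 275.1], [346.2, 289.3], [351.1, 289.1]]
```

View pics/z5.png

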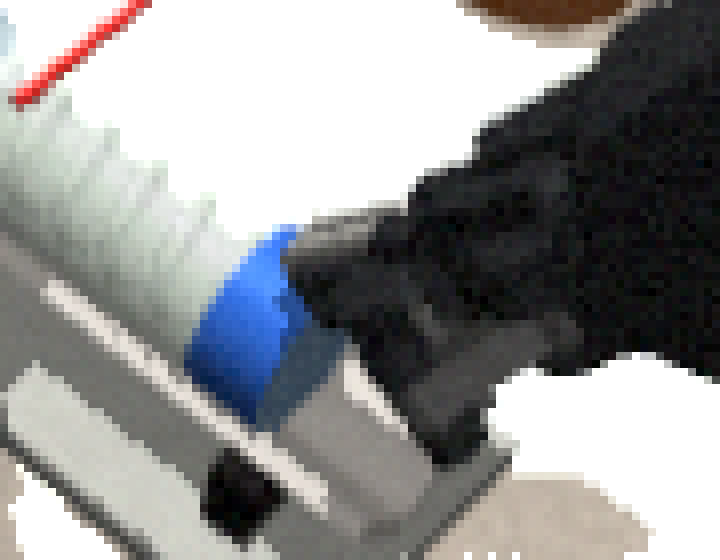

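Run:
```python
from h import *
s=arm.read_state();W=wcam(s);S=cam("side")
M=R.from_rotvec(s["tool_rot"]).as_matrix()
for y in (-.0145,.0145):
  for z in (-.011,.011):
    X=s["tool_pos"]+M@np.array([0,y,z]);print(y,z,X.round(4),"w",proj(W,X).round(1),"s",proj(S,X).round(1))
w=imaging.get_image("wrist")[:,:,::-1]
cv2.imwrite("pics/z6.png",cv2.convertScaleAbs(cv2.resize(w[170:270,190:320],(780,600),interpolation=cv2.INTER_NEAREST),alpha=1.6))
```

```text
-0.0145 -0.011 [ 0.5143 -0.1737  0.056 ] w [230.2 195.8] s [330.6 271.2]
-0.0145 0.011 [ 0.5155 -0.1915  0.0432] w [230.9 228.2] s [337.6 280.8]
0.0145 -0.011 [ 0.5433 -0.1732  0.058 ] w [276.3 195.8] s [339.8 261.9]
0.0145 0.011 [ 0.5444 -0.1911  0.0452] w [275.7 228.2] s [346.8 271.2]
```

View pics/z6.png

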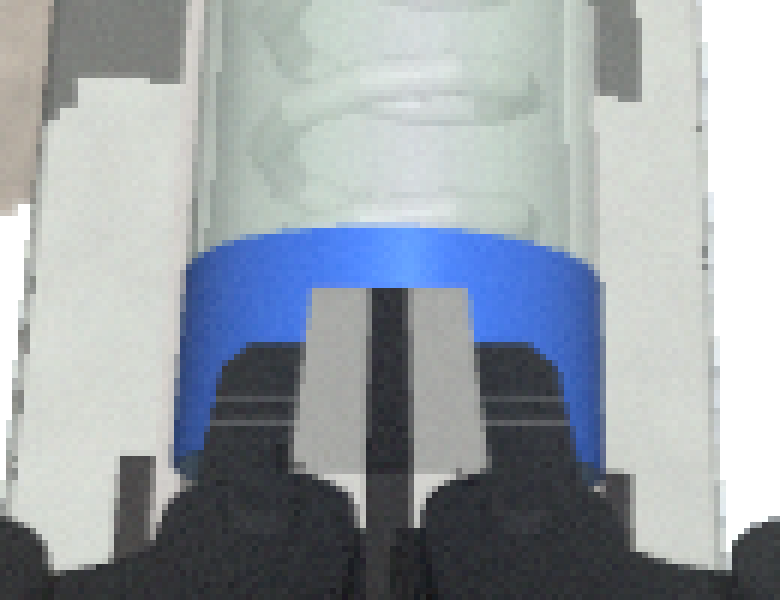

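```bash
python3 go.py .03 ".531,-.225,.052" ".531,-.225,.022"
```

```text
17.9 [ 0.2   0.93  0.59  1.69 -1.01  1.32  1.34] [ 0.5294 -0.1826  0.0506] [ 0.9 -1.   0.6] [ 0.046  0.584 -0.81 ]
.531,-.225,.052 2 rows of [-0.0129  0.0005  0.0168] total [-0.0258  0.0011  0.0337]
.531,-.225,.022 1 rows of [ 0.0243 -0.002   0.0175] total [ 0.0243 -0.002   0.0175]
```

send_rows(
  series=[
    {"dx": -0.0129, "dy": 0, "dz": 0.0168, "spin": 0, "jaw": 1},
    {"dx": -0.0129, "dy": 0.001, "dz": 0.0168, "spin": 0, "jaw": 1},
    {"dx": 0.008, "dy": 0, "dz": 0.006, "spin": 0, "jaw": 1},
    {"dx": 0.008, "dy": -0.001, "dz": 0.006, "spin": 0, "jaw": 1},
    {"dx": 0.008, "dy": -0.001, "dz": 0.0055, "spin": 0, "jaw": 1},
  ],
)

```text
time: 18.4
tool_pos: [0.5307, -0.2244, 0.0212]
tool_rot: [1.648, 1.617, -0.775]
wrist_force: [-0.3, -0.4, 0.1]
width: -0.001
```

Run:
```python
from h import *
s=arm.read_state();print(s["tool_pos"],s["wrist_force"].round(1))
S=cam("side");M=R.from_rotvec(s["tool_rot"]).as_matrix()
b=imaging.get_image("side")[:,:,::-1]
cv2.imwrite("pics/s7.png",b)
v=cv2.convertScaleAbs(cv2.resize(b[235:305,310:400],(720,560),interpolation=cv2.INTER_NEAREST),alpha=1.6)
for y in (-.0145,.0145):
  for z in (-.011,.011):
    u=proj(S,s["tool_pos"]+M@np.array([-.035,y,z])); cv2.circle(v,tuple(int(t) for t in (u-[310,235])*8),4,(0,255,0),-1)
cv2.imwrite("pics/z7.png",v)
```

```text
[ 0.53073901 -0.22443404  0.02123652] [-0.3 -0.4  0.1]
```

View pics/z7.png

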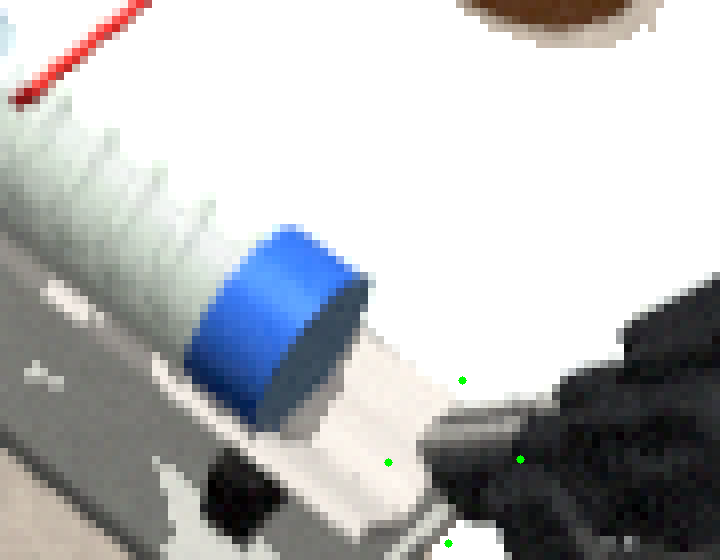

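send_rows(
  series=[
    {"dx": 0.0024, "dy": 0, "dz": -0.0032, "spin": 0, "jaw": 1},
    {"dx": 0.0024, "dy": 0, "dz": -0.0032, "spin": 0, "jaw": 1},
    {"dx": 0.0024, "dy": 0, "dz": -0.0032, "spin": 0, "jaw": 1},
    {"dx": 0.0024, "dy": 0, "dz": -0.0032, "spin": 0, "jaw": 1},
    {"dx": 0.0012, "dy": 0, "dz": -0.0016, "spin": 0, "jaw": 1},
    {"dx": 0.0012, "dy": 0, "dz": -0.0016, "spin": 0, "jaw": 1},
    {"dx": 0.0012, "dy": 0, "dz": -0.0016, "spin": 0, "jaw": 1},
    {"dx": 0.0012, "dy": 0, "dz": -0.0016, "spin": 0, "jaw": 1},
  ],
)

```text
time: 19.25
tool_pos: [0.5306, -0.2012, 0.0218]
tool_rot: [1.648, 1.616, -0.775]
wrist_force: [-0.5, 0.0, -0.1]
width: -0.003
```

send_rows(
  series=[
    {"dx": 0.0012, "dy": 0, "dz": -0.0016, "spin": 0, "jaw": 1},
    {"dx": 0.0012, "dy": 0, "dz": -0.0016, "spin": 0, "jaw": 1},
    {"dx": 0.0012, "dy": 0, "dz": -0.0016, "spin": 0, "jaw": 1},
  ],
)

```text
time: 19.55
tool_pos: [0.5305, -0.1951, 0.0216]
tool_rot: [1.648, 1.616, -0.775]
wrist_force: [0.3, 0.3, 0.0]
width: 0.0
```

send_rows(
  series=[
    {"dx": 0.0012, "dy": 0, "dz": -0.0016, "spin": 0, "jaw": 1},
    {"dx": 0.0012, "dy": 0, "dz": -0.0016, "spin": 0, "jaw": 1},
    {"dx": 0.0012, "dy": 0, "dz": -0.0016, "spin": 0, "jaw": 1},
  ],
)

```text
time: 19.85
tool_pos: [0.5305, -0.1898, 0.0215]
tool_rot: [1.647, 1.615, -0.776]
wrist_force: [0.4, -4.2, 0.2]
width: 0.003
```

send_rows(
  series=[
    {"dx": 0.00175, "dy": 0, "dz": -0.00245, "spin": 0, "jaw": 1},
    {"dx": 0.00175, "dy": 0, "dz": -0.00245, "spin": 0, "jaw": 1},
    {"dx": 0.00175, "dy": 0, "dz": -0.00245, "spin": 0, "jaw": 1},
    {"dx": 0.00175, "dy": 0, "dz": -0.00245, "spin": 0, "jaw": 1},
    {"dx": 0.00175, "dy": 0, "dz": -0.00245, "spin": 0, "jaw": 1},
  ],
)

```text
time: 20.35
tool_pos: [0.5303, -0.174, 0.0216]
tool_rot: [1.647, 1.616, -0.775]
wrist_force: [1.7, -4.5, 0.1]
width: 0.002
```

send_rows(
  series=[
    {"dx": 0.00175, "dy": 0, "dz": -0.00245, "spin": 0, "jaw": 1},
    {"dx": 0.00175, "dy": 0, "dz": -0.00245, "spin": 0, "jaw": 1},
    {"dx": 0.00175, "dy": 0, "dz": -0.00245, "spin": 0, "jaw": 1},
    {"dx": 0.00175, "dy": 0, "dz": -0.00245, "spin": 0, "jaw": 1},
    {"dx": 0.00175, "dy": 0, "dz": -0.00245, "spin": 0, "jaw": 1},
    {"dx": 0.00175, "dy": 0, "dz": -0.00245, "spin": 0, "jaw": 1},
    {"dx": 0.00175, "dy": 0, "dz": -0.00245, "spin": 0, "jaw": 1},
    {"dx": 0.00175, "dy": 0, "dz": -0.00245, "spin": 0, "jaw": 1},
  ],
)

```text
time: 21.15
tool_pos: [0.5298, -0.1499, 0.0216]
tool_rot: [1.647, 1.616, -0.775]
wrist_force: [1.7, -4.3, 0.9]
width: 0.003
```

Run:
```python
from h import *
s=arm.read_state();print(s["time"],s["tool_pos"],s["wrist_force"].round(1),s["joint_positions"].round(2))
w=imaging.get_image("wrist")[:,:,::-1];b=imaging.get_image("side")[:,:,::-1]
cv2.imwrite("pics/c8.png",cv2.convertScaleAbs(np.hstack([cv2.resize(w,(400,300)),cv2.resize(b[170:290,230:390],(400,300),interpolation=cv2.INTER_CUBIC)]),alpha=1.6))
```

```text
21.15 [ 0.52975491 -0.1498783   0.02157729] [ 1.7 -4.3  0.9] [ 0.16  0.95  0.56  1.74 -1.06  1.25  1.37]
```

View pics/c8.png

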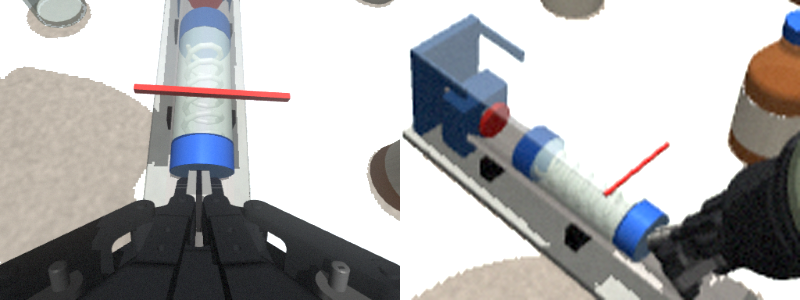

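send_rows(
  series=[
    {"dx": 0.00175, "dy": 0, "dz": -0.00245, "spin": 0, "jaw": 1},
    {"dx": 0.00175, "dy": 0, "dz": -0.00245, "spin": 0, "jaw": 1},
    {"dx": 0.00175, "dy": 0, "dz": -0.00245, "spin": 0, "jaw": 1},
    {"dx": 0.00175, "dy": 0, "dz": -0.00245, "spin": 0, "jaw": 1},
    {"dx": 0.00175, "dy": 0, "dz": -0.00245, "spin": 0, "jaw": 1},
    {"dx": 0.00175, "dy": 0, "dz": -0.00245, "spin": 0, "jaw": 1},
    {"dx": 0.00175, "dy": 0, "dz": -0.00245, "spin": 0, "jaw": 1},
    {"dx": 0.00175, "dy": 0, "dz": -0.00245, "spin": 0, "jaw": 1},
  ],
)

```text
time: 22.05
tool_pos: [0.5294, -0.1258, 0.0217]
tool_rot: [1.647, 1.616, -0.775]
wrist_force: [1.6, -3.8, 0.1]
width: -0.003
```

Run:
```python
from h import *
s=arm.read_state();print(s["time"],s["tool_pos"],s["wrist_force"].round(1),s["joint_positions"].round(2))
w=imaging.get_image("wrist")[:,:,::-1];b=imaging.get_image("side")[:,:,::-1]
cv2.imwrite("pics/s9.png",b);cv2.imwrite("pics/w9.png",w)
cv2.imwrite("pics/c9.png",cv2.convertScaleAbs(np.hstack([cv2.resize(w,(400,300)),cv2.resize(b[170:290,230:390],(400,300),interpolation=cv2.INTER_CUBIC)]),alpha=1.6))
```

```text
22.05 [ 0.52939814 -0.12579511  0.02165386] [ 1.6 -3.8  0.1] [ 0.13  0.94  0.55  1.78 -1.08  1.23  1.36]
```

View pics/c9.png

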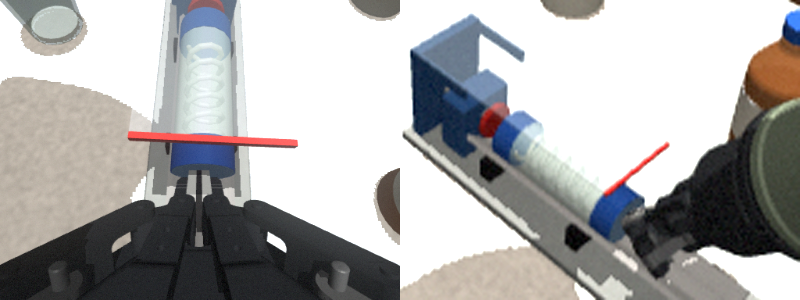

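send_rows(
  series=[
    {"dx": 0.00117, "dy": 0, "dz": -0.00163, "spin": 0, "jaw": 1},
    {"dx": 0.00117, "dy": 0, "dz": -0.00163, "spin": 0, "jaw": 1},
    {"dx": 0.00117, "dy": 0, "dz": -0.00163, "spin": 0, "jaw": 1},
    {"dx": 0.00117, "dy": 0, "dz": -0.00163, "spin": 0, "jaw": 1},
    {"dx": 0.00117, "dy": 0, "dz": -0.00163, "spin": 0, "jaw": 1},
    {"dx": 0.00117, "dy": 0, "dz": -0.00163, "spin": 0, "jaw": 1},
  ],
)

```text
time: 22.75
tool_pos: [0.5292, -0.1139, 0.0216]
tool_rot: [1.648, 1.616, -0.775]
wrist_force: [1.3, -4.3, -0.1]
width: 0.0
```

Run:
```python
from h import *
s=arm.read_state();print(s["time"],s["tool_pos"],s["wrist_force"].round(1),s["joint_positions"].round(2))
w=imaging.get_image("wrist")[:,:,::-1];b=imaging.get_image("side")[:,:,::-1]
cv2.imwrite("pics/s10.png",b)
cv2.imwrite("pics/c10.png",cv2.convertScaleAbs(np.hstack([cv2.resize(w[:280,130:400],(400,415)),cv2.resize(b[190:290,240:340],(400,415),interpolation=cv2.INTER_CUBIC)]),alpha=1.6))
```

```text
22.75 [ 0.52921721 -0.11385271  0.02164599] [ 1.3 -4.3 -0.1] [ 0.11  0.93  0.54  1.8  -1.09  1.21  1.36]
```

View pics/c10.png

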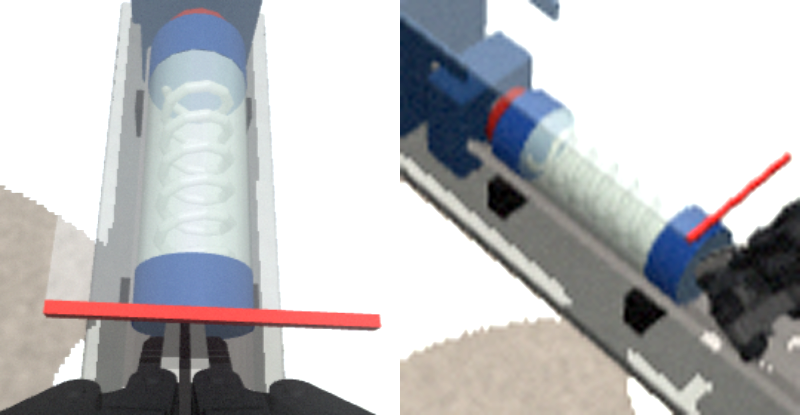

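send_rows(
  series=[
    {"dx": 0.0006, "dy": 0, "dz": -0.0008, "spin": 0, "jaw": 1},
    {"dx": 0.0006, "dy": 0, "dz": -0.0008, "spin": 0, "jaw": 1},
    {"dx": 0.0006, "dy": 0, "dz": -0.0008, "spin": 0, "jaw": 1},
    {"dx": 0.0006, "dy": 0, "dz": -0.0008, "spin": 0, "jaw": 1},
  ],
)

```text
time: 23.25
tool_pos: [0.5292, -0.1101, 0.0216]
tool_rot: [1.648, 1.616, -0.775]
wrist_force: [2.0, -4.1, 0.6]
width: 0.002
```

send_rows(
  series=[
    {"dx": 0.0006, "dy": 0, "dz": -0.0008, "spin": 0, "jaw": 1},
    {"dx": 0.0006, "dy": 0, "dz": -0.0008, "spin": 0, "jaw": 1},
  ],
)

```text
time: 23.45
tool_pos: [0.5292, -0.1081, 0.0216]
tool_rot: [1.647, 1.616, -0.775]
wrist_force: [2.0, -5.6, 1.4]
width: 0.001
```

send_rows(
  series=[
    {"dx": 0.0006, "dy": 0, "dz": -0.0008, "spin": 0, "jaw": 1},
    {"dx": 0.0006, "dy": 0, "dz": -0.0008, "spin": 0, "jaw": 1},
  ],
)

```text
time: 23.65
tool_pos: [0.5292, -0.1061, 0.0215]
tool_rot: [1.648, 1.616, -0.775]
wrist_force: [1.6, -6.3, 2.0]
width: 0.0
```

send_rows(
  series=[
    {"dx": 0.0006, "dy": 0, "dz": -0.0008, "spin": 0, "jaw": 1},
    {"dx": 0.0006, "dy": 0, "dz": -0.0008, "spin": 0, "jaw": 1},
  ],
)

```text
time: 23.85
tool_pos: [0.5292, -0.1043, 0.0215]
tool_rot: [1.648, 1.615, -0.775]
wrist_force: [1.3, -6.6, 2.1]
width: 0.002
```

send_rows(
  series=[
    {"dx": 0.0006, "dy": 0, "dz": -0.0008, "spin": 0, "jaw": 1},
  ],
)

```text
time: 23.95
tool_pos: [0.5292, -0.1033, 0.0215]
tool_rot: [1.648, 1.615, -0.775]
wrist_force: [2.8, -6.8, 2.2]
width: 0.003
```

send_rows(
  series=[
    {"dx": 0.0003, "dy": 0, "dz": -0.0004, "spin": 0, "jaw": 1},
  ],
)

```text
time: 24.05
tool_pos: [0.5293, -0.1031, 0.0215]
tool_rot: [1.647, 1.615, -0.776]
wrist_force: [2.1, -9.5, 2.3]
width: -0.004
```

send_rows(
  series=[
    {"dx": 0.0002, "dy": 0, "dz": -0.0003, "spin": 0, "jaw": 1},
  ],
)

```text
time: 24.15
tool_pos: [0.5293, -0.103, 0.0215]
tool_rot: [1.647, 1.614, -0.776]
wrist_force: [1.9, -10.1, 2.6]
width: 0.001
```

Run:
```python
from h import *
s=arm.read_state();print(s["time"],s["tool_pos"],s["wrist_force"].round(1),s["joint_positions"].round(2))
w=imaging.get_image("wrist")[:,:,::-1];b=imaging.get_image("side")[:,:,::-1]
cv2.imwrite("pics/s11.png",b)
cv2.imwrite("pics/c11.png",cv2.convertScaleAbs(np.hstack([cv2.resize(w[:280,130:400],(400,415)),cv2.resize(b[190:290,240:340],(400,415),interpolation=cv2.INTER_CUBIC)]),alpha=1.6))
```

```text
24.15 [ 0.52928434 -0.10304168  0.0214753 ] [  1.9 -10.1   2.6] [ 0.1   0.92  0.54  1.82 -1.1   1.2   1.36]
```

View pics/c11.png

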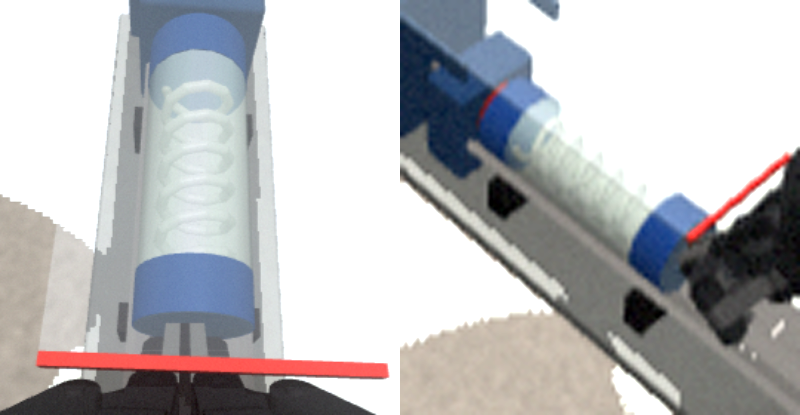

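send_rows(
  series=[
    {"dx": 0.0003, "dy": 0, "dz": -0.0004, "spin": 0, "jaw": 1},
  ],
)

```text
time: 24.35
tool_pos: [0.5293, -0.1028, 0.0215]
tool_rot: [1.647, 1.614, -0.776]
wrist_force: [2.0, -12.4, 3.5]
width: -0.002
```

send_rows(
  series=[
    {"dx": 0, "dy": 0, "dz": 0, "spin": 0, "jaw": 1},
  ],
)

```text
time: 24.45
tool_pos: [0.5293, -0.1028, 0.0215]
tool_rot: [1.647, 1.614, -0.776]
wrist_force: [2.0, -10.5, 1.8]
width: -0.0
```

send_rows(
  series=[
    {"dx": -0.0012, "dy": 0, "dz": 0.0016, "spin": 0, "jaw": 1},
    {"dx": -0.003, "dy": 0, "dz": 0.0041, "spin": 0, "jaw": 1},
    {"dx": -0.006, "dy": 0, "dz": 0.0081, "spin": 0, "jaw": 1},
    {"dx": -0.012, "dy": 0, "dz": 0.0162, "spin": 0, "jaw": 1},
    {"dx": -0.012, "dy": 0, "dz": 0.0162, "spin": 0, "jaw": 1},
    {"dx": -0.02, "dy": 0, "dz": 0.0162, "spin": 0, "jaw": 1},
    {"dx": -0.03, "dy": 0, "dz": 0, "spin": 0, "jaw": 1},
    {"dx": -0.04, "dy": 0, "dz": 0, "spin": 0, "jaw": 1},
  ],
)

```text
time: 25.25
tool_pos: [0.5256, -0.2252, 0.0854]
tool_rot: [1.648, 1.619, -0.776]
wrist_force: [1.3, -0.1, 0.1]
width: 0.0
```

send_rows(
  series=[
    {"dx": -0.045, "dy": 0, "dz": 0, "spin": 0, "jaw": 1},
    {"dx": -0.045, "dy": 0, "dz": 0, "spin": 0, "jaw": 1},
    {"dx": -0.045, "dy": 0, "dz": 0, "spin": 0, "jaw": 1},
    {"dx": -0.03, "dy": 0, "dz": 0, "spin": 0, "jaw": 1},
  ],
)

```text
time: 25.65
tool_pos: [0.5181, -0.3238, 0.2219]
tool_rot: [1.647, 1.614, -0.777]
wrist_force: [-0.1, -0.6, 0.4]
width: 0.002
```

Run:
```python
from h import *
s=arm.read_state();print(s["time"],s["tool_pos"],s["wrist_force"].round(1),s["joint_positions"].round(2))
w=imaging.get_image("wrist")[:,:,::-1];b=imaging.get_image("side")[:,:,::-1]
cv2.imwrite("pics/s12.png",b);cv2.imwrite("pics/w12.png",w)
cv2.imwrite("pics/c12.png",cv2.convertScaleAbs(np.hstack([cv2.resize(w,(400,300)),cv2.resize(b[190:290,240:373],(400,300),interpolation=cv2.INTER_CUBIC)]),alpha=1.6))
```

```text
25.65 [ 0.518121   -0.32377845  0.22192229] [-0.1 -0.6  0.4] [ 0.38  0.85  0.69  1.34 -0.85  1.7   1.21]
```

View pics/c12.png

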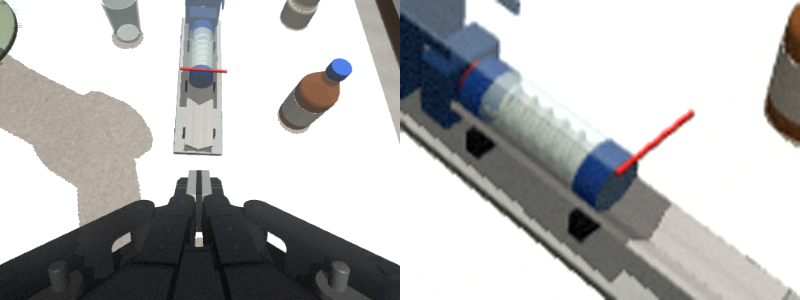

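```bash
cat > t7.py <<'E'
from t3 import *
run(q0,[(.5,-.15,.27),(.475,.15,.25),(.475,.22,.12),(.475,.26,.07),(.475,.35,.07)])
E
python3 t7.py; python3 go.py .045 ".5,-.15,.27" ".475,.15,.25" ".475,.22,.12"
```

```text
[ 0.5  -0.15  0.27] 4 [ 0.5  -0.15  0.27] [ 0.11  0.62  0.74  1.65 -0.83  1.57  1.12] [ 0.05  0.58 -0.81]
[0.475 0.15  0.25 ] 8 [0.475 0.15  0.25 ] [-0.48  0.37  0.68  2.03 -0.97  1.14  0.79] [ 0.05  0.58 -0.81]
[0.475 0.22  0.12 ] 4 [0.475 0.22  0.12 ] [-0.4   0.55  0.4   2.15 -1.26  0.88  1.02] [ 0.05  0.58 -0.81]
[0.475 0.26  0.07 ] 3 [0.475 0.26  0.07 ] [-0.14  0.61 -0.07  2.16 -1.26  0.59  1.  ] [ 0.05  0.58 -0.82]
[0.475 0.35  0.07 ] 3 [0.475 0.35  0.07 ] [-0.17  0.62 -0.27  2.12 -1.26  0.41  0.84] [ 0.05  0.58 -0.82]
25.75 [ 0.38  0.85  0.69  1.34 -0.85  1.7   1.21] [ 0.5182 -0.325   0.2223] [ 0.4  0.4 -0.6] [ 0.049  0.581 -0.813]
.5,-.15,.27 5 rows of [ 0.0124 -0.0025 -0.0342] total [ 0.0619 -0.0126 -0.171 ]
.475,.15,.25 7 rows of [ 0.027  -0.0032 -0.0334] total [ 0.1892 -0.0224 -0.2339]
.475,.22,.12 4 rows of [ 0.0366 -0.002   0.0046] total [ 0.1463 -0.0081  0.0182]
```

```bash
cat > t8.py <<'E'
from t3 import *
for sp in (-80,-40,0,40,80):
    q=run(q0,[(.5,-.15,.27)],verb=False)
    for i in range(10): q=row(q,(0,0,0,sp/10),w=1.)
    print("spin",sp,q.round(2))
    run(q,[(.475,.15,.25),(.475,.22,.12),(.475,.26,.07),(.475,.35,.07)])
E
python3 t8.py
```

```text
spin -80 [ 0.31  0.55  0.43  1.64 -0.71  1.47  2.41]
[0.475 0.15  0.25 ] 8 [0.475 0.15  0.25 ] [-0.16  0.31  0.29  2.04 -0.86  1.03  2.1 ] [ 0.05  0.58 -0.81]
[0.475 0.22  0.12 ] 4 [0.475 0.22  0.12 ] [-0.18  0.52  0.14  2.16 -1.17  0.76  2.37] [ 0.05  0.58 -0.81]
[0.475 0.26  0.07 ] 2 [0.475 0.259 0.071] [-0.07  0.61 -0.12  2.17 -1.26  0.56  2.43] [ 0.05  0.58 -0.81]
[0.475 0.35  0.07 ] 3 [0.475 0.35  0.07 ] [-0.08  0.64 -0.36  2.14 -1.26  0.36  2.28] [ 0.05  0.58 -0.81]
spin -40 [ 0.21  0.57  0.58  1.65 -0.77  1.52  1.76]
[0.475 0.15  0.25 ] 8 [0.475 0.15  0.25 ] [-0.31  0.33  0.47  2.04 -0.91  1.07  1.44] [ 0.05  0.58 -0.81]
[0.475 0.22  0.12 ] 4 [0.475 0.22  0.12 ] [-0.33  0.54  0.32  2.16 -1.24  0.83  1.72] [ 0.05  0.58 -0.81]
[0.475 0.26  0.07 ] 3 [0.475 0.26  0.07 ] [-0.09  0.61 -0.11  2.17 -1.26  0.56  1.72] [ 0.05  0.58 -0.82]
[0.475 0.35  0.07 ] 3 [0.475 0.35  0.07 ] [-0.12  0.63 -0.32  2.13 -1.26  0.38  1.56] [ 0.05  0.58 -0.82]
spin 0 [ 0.11  0.62  0.74  1.65 -0.83  1.57  1.12]
[0.475 0.15  0.25 ] 8 [0.475 0.15  0.25 ] [-0.48  0.37  0.68  2.03 -0.97  1.14  0.79] [ 0.05  0
[... 580 characters left out ...]
 0.58 -0.81]
[0.475 0.26  0.07 ] 3 [0.475 0.26  0.07 ] [-0.16  0.61 -0.03  2.14 -1.26  0.61  0.29] [ 0.05  0.58 -0.82]
[0.475 0.35  0.07 ] 3 [0.475 0.35  0.07 ] [-0.2   0.62 -0.23  2.1  -1.26  0.44  0.14] [ 0.05  0.58 -0.82]
spin 80 [-0.03  0.77  1.04  1.62 -0.98  1.73 -0.15]
[0.475 0.15  0.25 ] 8 [0.475 0.15  0.25 ] [-0.74  0.6   1.15  2.01 -1.15  1.41 -0.43] [ 0.05  0.58 -0.81]
[0.475 0.22  0.12 ] 5 [0.475 0.22  0.12 ] [-0.44  0.58  0.46  2.12 -1.26  0.92 -0.39] [ 0.05  0.58 -0.81]
[0.475 0.26  0.07 ] 3 [0.475 0.26  0.07 ] [-0.19  0.62  0.01  2.13 -1.26  0.64 -0.41] [ 0.04  0.58 -0.82]
[0.475 0.35  0.07 ] 3 [0.475 0.35  0.07 ] [-0.22  0.63 -0.19  2.09 -1.26  0.47 -0.57] [ 0.04  0.58 -0.82]
```

send_rows(
  series=[
    {"dx": 0.0124, "dy": -0.0025, "dz": -0.0342, "spin": 0, "jaw": 1},
    {"dx": 0.0124, "dy": -0.0025, "dz": -0.0342, "spin": 0, "jaw": 1},
    {"dx": 0.0124, "dy": -0.0025, "dz": -0.0342, "spin": 0, "jaw": 1},
    {"dx": 0.0124, "dy": -0.0025, "dz": -0.0342, "spin": 0, "jaw": 1},
    {"dx": 0.0124, "dy": -0.0025, "dz": -0.0342, "spin": 0, "jaw": 1},
  ],
)

```text
time: 26.25
tool_pos: [0.4998, -0.1447, 0.2676]
tool_rot: [1.647, 1.618, -0.776]
wrist_force: [1.5, 0.3, 0.2]
width: 0.004
```

send_rows(
  series=[
    {"dx": 0.025, "dy": -0.003, "dz": -0.032, "spin": 0, "jaw": 1},
    {"dx": 0.025, "dy": -0.003, "dz": -0.032, "spin": 0, "jaw": 1},
    {"dx": 0.025, "dy": -0.003, "dz": -0.032, "spin": 0, "jaw": 1},
    {"dx": 0.025, "dy": -0.003, "dz": -0.032, "spin": 0, "jaw": 1},
    {"dx": 0.025, "dy": -0.003, "dz": -0.032, "spin": 0, "jaw": 1},
    {"dx": 0.025, "dy": -0.003, "dz": -0.032, "spin": 0, "jaw": 1},
    {"dx": 0.02, "dy": -0.002, "dz": -0.025, "spin": 0, "jaw": 1},
  ],
)

```text
time: 26.95
tool_pos: [0.4759, 0.131, 0.2546]
tool_rot: [1.646, 1.618, -0.775]
wrist_force: [0.4, -0.6, 0.1]
width: -0.001
```

Run:
```python
from h import *
s=arm.read_state();print(s["time"],s["tool_pos"],s["wrist_force"].round(1),s["joint_positions"].round(2))
w=imaging.get_image("wrist")[:,:,::-1]
cv2.imwrite("pics/w13.png",w);np.savez("w13.npz",p=s["tool_pos"],r=s["tool_rot"])
cv2.imwrite("pics/v13.png",cv2.convertScaleAbs(w,alpha=1.5))
```

```text
26.95 [0.47592906 0.13100901 0.25462037] [ 0.4 -0.6  0.1] [-0.48  0.35  0.67  2.04 -0.96  1.14  0.77]
```

View pics/v13.png

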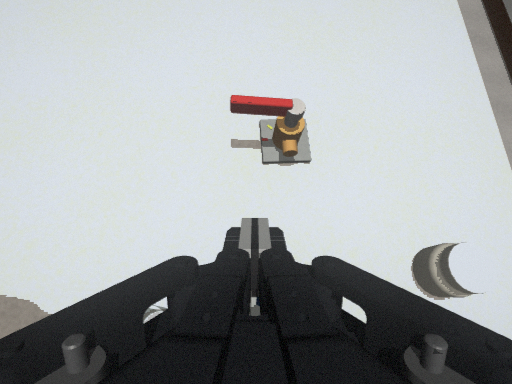

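Run:
```python
from h import *
im=cv2.imread("pics/w13.png")
cv2.imwrite("pics/z13.png",cv2.convertScaleAbs(cv2.resize(im[85:175,220:330],(770,630),interpolation=cv2.INTER_NEAREST),alpha=1.8))
```

```text
(no output)
```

View pics/z13.png

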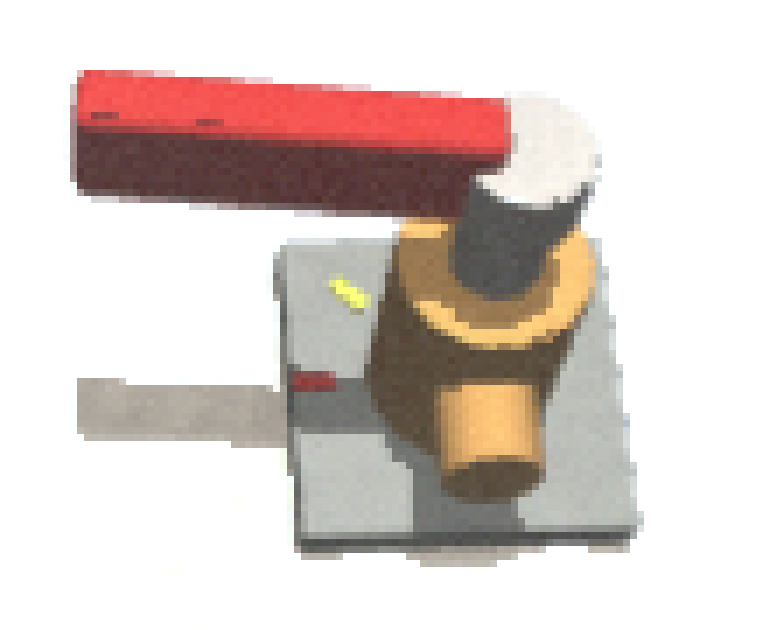

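Run:
```python
from h import *
z=np.load("w13.npz");C=wcam({"tool_pos":z["p"],"tool_rot":z["r"]})
f=lambda x,y:(220+x/7-.5,85+y/7-.5)
a,b,c,d=[onz(C,*f(*p),.109) for p in [(80,70),(80,128),(505,98),(510,158)]]
print(a,b,c,d)
e=(a+b)/2;g=(c+d)/2;u=(e-g)[:2];print("dir",u/np.linalg.norm(u),np.degrees(np.arctan2(u[1],u[0])))
for h in (.109,.115): print("stem",onz(C,*f(545,150),h))
print("axis from end:", e[:2]-u/np.linalg.norm(u)*.09)
q=[onz(C,*f(*p),.01) for p in [(285,240),(302,540),(635,535),(590,240)]];print(q)
print("marks: red",onz(C,*f(315,381),.01),"yel",onz(C,*f(350,294),.01))
# inner line thru the marks
```

```text
[0.45125309 0.33309147 0.109     ] [0.45185935 0.31981058 0.109     ] [0.53361971 0.33219615 0.109     ] [0.53419917 0.31838848 0.109     ]
dir [-0.99990103  0.0140686 ] 179.19390221171733
stem [0.54106223 0.32066289 0.109     ]
stem [0.53967063 0.31626296 0.115     ]
axis from end: [0.54154731 0.32518485]
[array([0.49891933, 0.36289926, 0.01      ]), array([0.50366659, 0.28256667, 0.01      ]), array([0.58149529, 0.2876349 , 0.01      ]), array([0.57433172, 0.36751434, 0.01      ])]
marks: red [0.50645701 0.32426462 0.01      ] yel [0.51482777 0.34861914 0.01      ]
```

```bash
cat > t9.py <<'E'
from t3 import *
run(q0,[(.478,.2,.15),(.478,.29,.062),(.478,.33,.062),(.478,.378,.062)],step=.02)
E
python3 t9.py; python3 go.py .03 ".478,.2,.15" ".478,.29,.062"
```

```text
[0.478 0.2   0.15 ] 6 [0.478 0.2   0.15 ] [-0.46  0.54  0.55  2.12 -1.2   0.99  0.99] [ 0.05  0.59 -0.81]
[0.478 0.29  0.062] 7 [0.478 0.29  0.062] [-0.08  0.64 -0.21  2.15 -1.26  0.5   0.98] [ 0.05  0.59 -0.81]
[0.478 0.33  0.062] 2 [0.478 0.33  0.062] [-0.1   0.65 -0.3   2.13 -1.26  0.42  0.91] [ 0.05  0.59 -0.81]
[0.478 0.378 0.062] 3 [0.478 0.378 0.062] [-0.15  0.66 -0.36  2.09 -1.26  0.35  0.83] [ 0.05  0.59 -0.81]
27.0 [-0.49  0.35  0.67  2.04 -0.96  1.14  0.77] [0.475  0.1353 0.2544] [ 2.   6.4 -0.3] [ 0.041  0.586 -0.809]
.478,.2,.15 5 rows of [ 0.0245 -0.0005  0.0017] total [ 0.1226 -0.0024  0.0087]
.478,.29,.062 5 rows of [ 0.0248 -0.0008 -0.0043] total [ 0.124  -0.0038 -0.0215]
```

send_rows(
  series=[
    {"dx": 0.0245, "dy": 0, "dz": 0.0017, "spin": 0, "jaw": 1},
    {"dx": 0.0245, "dy": 0, "dz": 0.0017, "spin": 0, "jaw": 1},
    {"dx": 0.0245, "dy": 0, "dz": 0.0017, "spin": 0, "jaw": 1},
    {"dx": 0.0245, "dy": 0, "dz": 0.0017, "spin": 0, "jaw": 1},
    {"dx": 0.02, "dy": 0, "dz": 0, "spin": 0, "jaw": 1},
  ],
)

```text
time: 27.5
tool_pos: [0.4821, 0.1925, 0.1538]
tool_rot: [1.646, 1.617, -0.777]
wrist_force: [0.9, 0.0, -0.4]
width: -0.0
```

send_rows(
  series=[
    {"dx": 0.013, "dy": 0, "dz": -0.002, "spin": 0, "jaw": 1},
    {"dx": 0.013, "dy": 0, "dz": -0.002, "spin": 0, "jaw": 1},
    {"dx": 0.013, "dy": 0, "dz": -0.002, "spin": 0, "jaw": 1},
    {"dx": 0.013, "dy": 0, "dz": -0.002, "spin": 0, "jaw": 1},
  ],
)

```text
time: 27.9
tool_pos: [0.4842, 0.2294, 0.117]
tool_rot: [1.646, 1.617, -0.776]
wrist_force: [-0.2, 0.4, -0.9]
width: 0.003
```

```bash
python3 t9.py; python3 go.py .015 ".478,.29,.062"
```

```text
[0.478 0.2   0.15 ] 3 [0.478 0.202 0.149] [-0.32  0.49  0.34  2.12 -1.14  0.89  0.93] [ 0.05  0.58 -0.81]
[0.478 0.29  0.062] 6 [0.478 0.288 0.064] [-0.08  0.63 -0.2   2.15 -1.26  0.5   0.97] [ 0.05  0.58 -0.81]
[0.478 0.33  0.062] 2 [0.478 0.327 0.062] [-0.09  0.64 -0.31  2.13 -1.26  0.41  0.91] [ 0.05  0.58 -0.81]
[0.478 0.378 0.062] 3 [0.478 0.378 0.062] [-0.14  0.66 -0.37  2.1  -1.26  0.34  0.82] [ 0.05  0.58 -0.81]
27.9 [-0.38  0.54  0.28  2.13 -1.25  0.8   0.95] [0.4842 0.2294 0.117 ] [-0.2  0.4 -0.9] [ 0.044  0.584 -0.811]
.478,.29,.062 6 rows of [ 0.0133 -0.0015 -0.0029] total [ 0.0797 -0.0088 -0.0176]
```

send_rows(
  series=[
    {"dx": 0.007, "dy": -0.001, "dz": -0.0015, "spin": 0, "jaw": 1},
    {"dx": 0.007, "dy": -0.001, "dz": -0.0015, "spin": 0, "jaw": 1},
    {"dx": 0.007, "dy": -0.001, "dz": -0.0015, "spin": 0, "jaw": 1},
  ],
)

```text
time: 28.2
tool_pos: [0.4821, 0.2448, 0.1027]
tool_rot: [1.647, 1.617, -0.776]
wrist_force: [0.5, -0.3, -0.6]
width: 0.002
```

```bash
python3 go.py .008 ".478,.29,.062"
```

```text
28.2 [-0.29  0.56  0.12  2.14 -1.26  0.7   0.94] [0.4821 0.2448 0.1027] [ 0.5 -0.3 -0.6] [ 0.045  0.584 -0.811]
.478,.29,.062 8 rows of [ 0.0074 -0.0008 -0.0017] total [ 0.0592 -0.0061 -0.0132]
```

Smooth at the limit; continuing down.

send_rows(
  series=[
    {"dx": 0.0074, "dy": -0.0008, "dz": -0.0017, "spin": 0, "jaw": 1},
    {"dx": 0.0074, "dy": -0.0008, "dz": -0.0017, "spin": 0, "jaw": 1},
    {"dx": 0.0074, "dy": -0.0008, "dz": -0.0017, "spin": 0, "jaw": 1},
    {"dx": 0.0074, "dy": -0.0008, "dz": -0.0017, "spin": 0, "jaw": 1},
    {"dx": 0.0074, "dy": -0.0008, "dz": -0.0017, "spin": 0, "jaw": 1},
    {"dx": 0.0074, "dy": -0.0008, "dz": -0.0017, "spin": 0, "jaw": 1},
    {"dx": 0.0074, "dy": -0.0008, "dz": -0.0017, "spin": 0, "jaw": 1},
    {"dx": 0.0074, "dy": -0.0008, "dz": -0.0017, "spin": 0, "jaw": 1},
  ],
)

```text
time: 29.0
tool_pos: [0.4777, 0.2904, 0.0622]
tool_rot: [1.647, 1.617, -0.776]
wrist_force: [-0.6, 0.6, 0.8]
width: 0.003
```

```bash
python3 go.py .004 ".478,.33,.062"
python3 - <<'E'
from h import *
w=imaging.get_image("wrist")[:,:,::-1];b=imaging.get_image("side")[:,:,::-1]
cv2.imwrite("pics/c14.png",cv2.convertScaleAbs(np.hstack([cv2.resize(w,(400,300)),cv2.resize(b[110:200,120:240],(400,300),interpolation=cv2.INTER_CUBIC)]),alpha=1.6))
E
```

```text
29.0 [-0.09  0.64 -0.27  2.13 -1.26  0.44  0.92] [0.4777 0.2904 0.0622] [-0.6  0.6  0.8] [ 0.045  0.584 -0.811]
.478,.33,.062 10 rows of [ 0.0023  0.0001 -0.0032] total [ 0.0234  0.0009 -0.032 ]
```

View pics/c14.png

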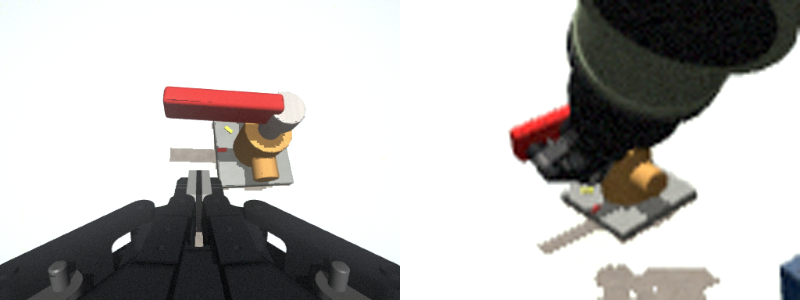

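send_rows(
  series=[
    {"dx": 0.0023, "dy": 0, "dz": -0.0032, "spin": 0, "jaw": 1},
    {"dx": 0.0023, "dy": 0, "dz": -0.0032, "spin": 0, "jaw": 1},
    {"dx": 0.0023, "dy": 0, "dz": -0.0032, "spin": 0, "jaw": 1},
    {"dx": 0.0023, "dy": 0, "dz": -0.0032, "spin": 0, "jaw": 1},
    {"dx": 0.0023, "dy": 0, "dz": -0.0032, "spin": 0, "jaw": 1},
    {"dx": 0.0023, "dy": 0, "dz": -0.0032, "spin": 0, "jaw": 1},
    {"dx": 0.0023, "dy": 0, "dz": -0.0032, "spin": 0, "jaw": 1},
    {"dx": 0.0023, "dy": 0, "dz": -0.0032, "spin": 0, "jaw": 1},
  ],
)

```text
time: 29.9
tool_pos: [0.4777, 0.3222, 0.0628]
tool_rot: [1.648, 1.616, -0.775]
wrist_force: [-0.6, -0.7, 0.5]
width: -0.002
```

send_rows(
  series=[
    {"dx": 0.0018, "dy": 0, "dz": -0.0024, "spin": 0, "jaw": 1},
    {"dx": 0.0018, "dy": 0, "dz": -0.0024, "spin": 0, "jaw": 1},
    {"dx": 0.0018, "dy": 0, "dz": -0.0024, "spin": 0, "jaw": 1},
    {"dx": 0.0018, "dy": 0, "dz": -0.0024, "spin": 0, "jaw": 1},
    {"dx": 0.0018, "dy": 0, "dz": -0.0024, "spin": 0, "jaw": 1},
    {"dx": 0.0018, "dy": 0, "dz": -0.0024, "spin": 0, "jaw": 1},
  ],
)

```text
time: 30.5
tool_pos: [0.4774, 0.3399, 0.0624]
tool_rot: [1.648, 1.616, -0.775]
wrist_force: [-0.3, -3.6, 1.3]
width: 0.003
```

```bash
python3 go.py .004 ".478,.375,.062"
python3 - <<'E'
from h import *
w=imaging.get_image("wrist")[:,:,::-1]
cv2.imwrite("pics/c15.png",cv2.convertScaleAbs(w,alpha=1.6))
E
```

```text
30.5 [-0.13  0.66 -0.35  2.1  -1.26  0.36  0.84] [0.4774 0.3399 0.0624] [-0.3 -3.6  1.3] [ 0.046  0.584 -0.811]
.478,.375,.062 9 rows of [ 0.0023  0.0001 -0.0031] total [ 0.0208  0.0011 -0.0282]
```

View pics/c15.png

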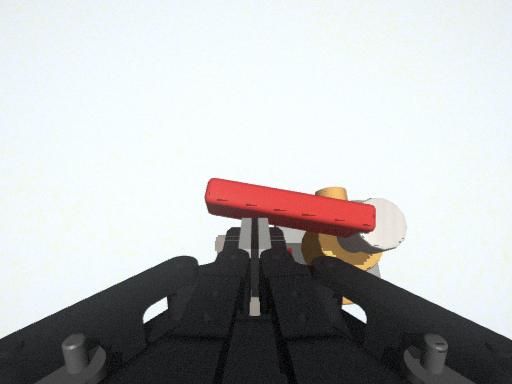

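send_rows(
  series=[
    {"dx": 0.0023, "dy": 0, "dz": -0.0032, "spin": 0, "jaw": 1},
    {"dx": 0.0023, "dy": 0, "dz": -0.0032, "spin": 0, "jaw": 1},
    {"dx": 0.0023, "dy": 0, "dz": -0.0032, "spin": 0, "jaw": 1},
    {"dx": 0.0023, "dy": 0, "dz": -0.0032, "spin": 0, "jaw": 1},
    {"dx": 0.0023, "dy": 0, "dz": -0.0032, "spin": 0, "jaw": 1},
    {"dx": 0.0023, "dy": 0, "dz": -0.0032, "spin": 0, "jaw": 1},
  ],
)

```text
time: 31.15
tool_pos: [0.477, 0.3638, 0.0624]
tool_rot: [1.647, 1.616, -0.775]
wrist_force: [0.3, -2.8, 0.4]
width: 0.001
```

```bash
python3 go.py .004 ".478,.375,.062"
cat > lev.py <<'E'
from h import *
import sys
s=arm.read_state();C=wcam(s)
w=np.ascontiguousarray(imaging.get_image("wrist")[:,:,::-1])
cv2.imwrite(sys.argv[1],cv2.convertScaleAbs(w,alpha=1.6))
h=cv2.cvtColor(w,cv2.COLOR_BGR2HSV)
# bright top face
m=((h[:,:,0]<8)|(h[:,:,0]>172))&(h[:,:,1]>130)&(h[:,:,2]>float(sys.argv[2]) if len(sys.argv)>2 else 90)
m=m.astype(np.uint8);k,l,st,c=cv2.connectedComponentsWithStats(m);i=1+np.argmax(st[1:,4]);print(st[i],np.median(h[:,:,2][l==i]))
ys,xs=np.where(l==i);P=np.array([onz(C,x,y,.109)[:2] for x,y in zip(xs,ys)],np.float32)
r=cv2.minAreaRect(P*1000);b=cv2.boxPoints(r);print(r,b.round(1).tolist())
cv,ve=np.linalg.eigh(np.cov(P.T));d=ve[:,1];d=d if d[0]<0 else -d;print("PCA dir",np.degrees(np.arctan2(d[1],d[0])),"mean",P.mean(0))
E
python3 lev.py pics/c16.png
```

```text
31.15 [-0.16  0.67 -0.37  2.08 -1.26  0.33  0.8 ] [0.477  0.3638 0.0624] [ 0.3 -2.8  0.4] [ 0.046  0.584 -0.811]
.478,.375,.062 3 rows of [ 0.0023  0.0004 -0.0029] total [ 0.0069  0.0012 -0.0088]Traceback (most recent call last):
  File "lev.py", line 9, in <module>
    m=m.astype(np.uint8);k,l,st,c=cv2.connectedComponentsWithStats(m);i=1+np.argmax(st[1:,4]);print(st[i],np.median(h[:,:,2][l==i]))
                                                                          ~~~~~~~~~^^^^^^^^^^
    return _wrapfunc(a, 'argmax', axis=axis, out=out, **kwds)
    return bound(*args, **kwds)
ValueError: attempt to get argmax of an empty sequence
```

View pics/c16.png

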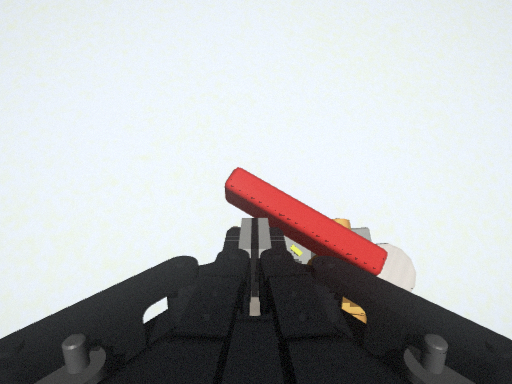

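```bash
python3 - <<'E'
from h import *
s=arm.read_state();C=wcam(s)
im=cv2.imread("pics/c16.png");h=cv2.cvtColor(im,cv2.COLOR_BGR2HSV)
m=((h[:,:,0]<8)|(h[:,:,0]>172))&(h[:,:,1]>130)
v=h[:,:,2][m];print(np.percentile(v,[5,20,35,50,70,90]))
for t in (100,150,170,190):
    m2=(m&(h[:,:,2]>t)).astype(np.uint8);k,l,st,c=cv2.connectedComponentsWithStats(m2);i=1+np.argmax(st[1:,4])
    ys,xs=np.where(l==i);P=np.array([onz(C,x,y,.109)[:2] for x,y in zip(xs,ys)],np.float32)
    r=cv2.minAreaRect(P*1000);cv,ve=np.linalg.eigh(np.cov(P.T));d=ve[:,1];d=d if d[0]<0 else -d
    print(t,r,"PCA",np.degrees(np.arctan2(d[1],d[0])))
E
python3 - <<'E'
s=open('lev.py').read()
i=s.index("m=((h");j=s.index("m=m.astype")
s=s[:i]+"T=float(sys.argv[2]);w=cv2.convertScaleAbs(w,alpha=1.6);h=cv2.cvtColor(w,cv2.COLOR_BGR2HSV)\nm=((h[:,:,0]<8)|(h[:,:,0]>172))&(h[:,:,1]>130)&(h[:,:,2]>T)\n"+s[j:]
open('lev.py','w').write(s)
E
```

```text
[ 75. 146. 205. 222. 226. 227.]
100 ((498.0595703125, 349.6694030761719), (13.314383506774902, 82.63897705078125), 60.64232635498047) PCA 150.5882930977398
150 ((498.2325439453125, 349.9729919433594), (12.595046997070312, 82.63832092285156), 60.6893424987793) PCA 150.64387857172053
170 ((498.3155822753906, 350.0872497558594), (12.315900802612305, 82.60501098632812), 60.686126708984375) PCA 150.6443151515253
190 ((498.4324035644531, 350.2403564453125), (11.803257942199707, 82.38568115234375), 60.65182876586914) PCA 150.59138310127153
```

Run:
```python
from h import *
z=np.load("w13.npz");C=wcam({"tool_pos":z["p"],"tool_rot":z["r"]})
def pca(im,C,t,zz=.109):
    im=cv2.convertScaleAbs(im,alpha=1.6);h=cv2.cvtColor(im,cv2.COLOR_BGR2HSV)
    m=((h[:,:,0]<8)|(h[:,:,0]>172))&(h[:,:,1]>130)&(h[:,:,2]>t)
    k,l,st,c=cv2.connectedComponentsWithStats(m.astype(np.uint8));i=1+np.argmax(st[1:,4])
    ys,xs=np.where(l==i);P=np.array([onz(C,x,y,zz)[:2] for x,y in zip(xs,ys)],np.float32)
    r=cv2.minAreaRect(P*1000);cv,ve=np.linalg.eigh(np.cov(P.T));d=ve[:,1];d=d if d[0]<0 else -d
    print(t,r,"PCA",np.degrees(np.arctan2(d[1],d[0]))%360)
for t in (130,160,180): pca(cv2.imread("pics/w13.png"),C,t)
im=cv2.imread("pics/top0.png");
for t in (90,120,150): pca(im,cam("top"),t)
# plate left edge in w13 via subpixel line: gray threshold
im=cv2.imread("pics/w13.png");
g=cv2.cvtColor(cv2.convertScaleAbs(im,alpha=1.8),cv2.COLOR_BGR2GRAY).astype(float)
pts=[]
for r in range(121,134):
    row=g[r,250:285];d=np.diff(row);i=np.argmin(d[:25]);pts.append(onz(C,250+i+.5,r,.01)[:2])
for r in range(148,160):
    row=g[r,250:285];d=np.diff(row);i=np.argmin(d[:25]);pts.append(onz(C,250+i+.5,r,.01)[:2])
pts=np.array(pts);
f=np.polyfit(pts[:,1],pts[:,0],1);print("left edge yaw",np.degrees(np.arctan(-f[0])),np.std(pts[:,0]-np.polyval(f,pts[:,1])))
pts=[]
for c in range(266,308):
    col=g[140:175,c];d=np.diff(col);i=np.argmax(d[5:]) +5;pts.append(onz(C,c,140+i+.5,.0)[:2])
pts=np.array(pts);f=np.polyfit(pts[:,0],pts[:,1],1);print("front edge yaw",np.degrees(np.arctan(f[0])),np.std(pts[:,1]-np.polyval(f,pts[:,0])))
```

```text
130 ((492.63677978515625, 325.80059814453125), (12.937358856201172, 82.51070404052734), 89.01215362548828) PCA 178.86506864075815
160 ((492.6400146484375, 326.0912780761719), (12.28847599029541, 82.52184295654297), 88.9036636352539) PCA 178.58336716795574
180 ((492.64666748046875, 326.433349609375), (11.606634140014648, 82.52135467529297), 88.9085922241211) PCA 178.65662654630333
90 ((490.984375, 325.30828857421875), (13.94478702545166, 83.0800552368164), 88.50505065917969) PCA 179.03494933169188
120 ((490.9388732910156, 325.2461853027344), (83.00711822509766, 12.667511940002441), 0.17263202369213104) PCA 178.9007935833018
150 ((492.132568359375, 326.10833740234375), (10.315837860107422, 80.6205062866211), 89.52899169921875) PCA 179.15332726064156
left edge yaw 4.0512907442871775 0.0026581116644478113
front edge yaw 5.862727241098941 0.0018418776456396529
```

send_rows(
  series=[
    {"dx": 0.0018, "dy": 0, "dz": -0.0025, "spin": 0, "jaw": 1},
    {"dx": 0.0018, "dy": 0, "dz": -0.0025, "spin": 0, "jaw": 1},
    {"dx": 0.0018, "dy": 0, "dz": -0.0025, "spin": 0, "jaw": 1},
    {"dx": 0.0018, "dy": 0, "dz": -0.0025, "spin": 0, "jaw": 1},
  ],
)

```text
time: 31.6
tool_pos: [0.4768, 0.3761, 0.0624]
tool_rot: [1.647, 1.616, -0.775]
wrist_force: [0.4, -2.4, 0.1]
width: 0.002
```

```bash
python3 lev.py pics/c17.png 150; python3 go.py .01 "0,0,0"
```

```text
[ 240  171  154  112 3614] 221.0
((502.312744140625, 355.4579162597656), (12.460040092468262, 82.21318054199219), 52.01336669921875) [[466.1000061035156, 375.79998779296875], [530.9000244140625, 325.20001220703125], [538.5, 335.1000061035156], [473.70001220703125, 385.70001220703125]]
PCA dir 144.5043506520161 mean [0.49928328 0.35857624]
31.65 [-0.18  0.67 -0.38  2.07 -1.26  0.32  0.78] [0.4766 0.3766 0.0625] [-1.2 -0.5  0.3] [ 0.045  0.584 -0.81 ]
0,0,0 62 rows of [-0.0031 -0.0078  0.0051] total [-0.1911 -0.4857  0.317 ]
```

View pics/c17.png

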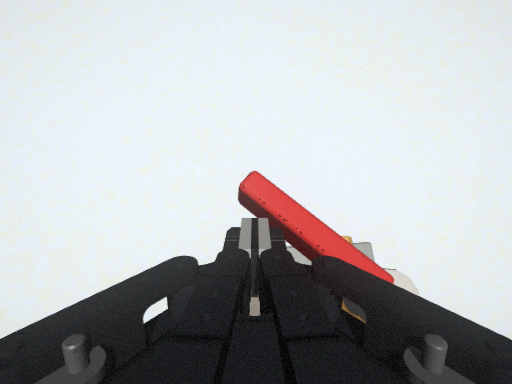

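send_rows(
  series=[
    {"dx": 0.0012, "dy": 0, "dz": -0.0016, "spin": 0, "jaw": 1},
    {"dx": 0.0012, "dy": 0, "dz": -0.0016, "spin": 0, "jaw": 1},
    {"dx": 0, "dy": 0, "dz": 0, "spin": 0, "jaw": 1},
  ],
)

```text
time: 31.95
tool_pos: [0.4767, 0.3802, 0.0624]
tool_rot: [1.647, 1.617, -0.775]
wrist_force: [-1.0, -1.0, -0.0]
width: 0.003
```

send_rows(
  series=[
    {"dx": -0.006, "dy": 0, "dz": 0.008, "spin": 0, "jaw": 1},
    {"dx": -0.012, "dy": 0, "dz": 0.016, "spin": 0, "jaw": 1},
    {"dx": -0.018, "dy": 0, "dz": 0.02, "spin": 0, "jaw": 1},
    {"dx": -0.02, "dy": 0, "dz": 0.01, "spin": 0, "jaw": 1},
    {"dx": -0.02, "dy": 0.01, "dz": 0, "spin": 0, "jaw": 1},
    {"dx": -0.02, "dy": 0.015, "dz": 0, "spin": 0, "jaw": 1},
  ],
)

```text
time: 32.55
tool_pos: [0.4997, 0.2786, 0.1109]
tool_rot: [1.648, 1.616, -0.777]
wrist_force: [-0.2, -0.0, 0.4]
width: -0.003
```

```bash
python3 go.py .01 "0,0,0"; cp lev.py lev2.py; sed -i 's/^s=arm.read_state();C=wcam(s)/s=arm.read_state();C=wcam(s);np.savez("lv.npz",p=s["tool_pos"],r=s["tool_rot"])/' lev2.py; python3 lev2.py pics/c18.png 150
```

```text
32.55 [-0.09  0.56 -0.22  2.07 -1.05  0.55  0.69] [0.4997 0.2786 0.1109] [-0.2 -0.   0.4] [ 0.045  0.584 -0.811]
0,0,0 59 rows of [-0.0016 -0.0086  0.0045] total [-0.0952 -0.51    0.2654]
[ 217   76   91   75 1574] 227.0
((504.1020812988281, 356.0707702636719), (12.535447120666504, 82.74111938476562), 49.16342544555664) [[468.70001220703125, 378.3999938964844], [531.2999877929688, 324.29998779296875], [539.5, 333.79998779296875], [476.8999938964844, 387.8999938964844]]
PCA dir 139.12643144561324 mean [0.5051469  0.35510507]
```

View pics/c18.png

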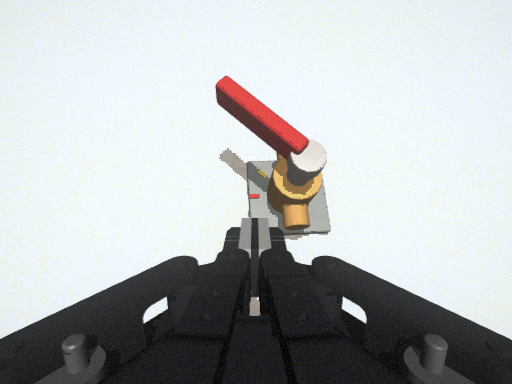

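Run:
```python
import cv2
im=cv2.imread("pics/c18.png")
cv2.imwrite("pics/z18.png",cv2.resize(im[150:245,235:345],(770,665),interpolation=cv2.INTER_NEAREST))
```

```text
(no output)
```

View pics/z18.png

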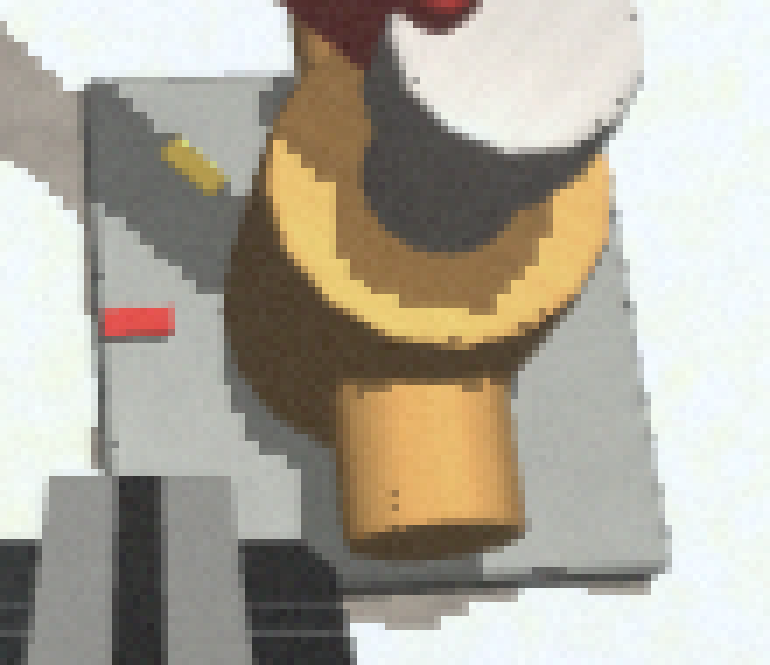

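Run:
```python
from h import *
z=np.load("lv.npz");C=wcam({"tool_pos":z["p"],"tool_rot":z["r"]})
f=lambda x,y,zz=.01:onz(C,235+x/7-.5,150+y/7-.5,zz)[:2]
TL,BR=f(88,80),f(660,570);L2=f(108,455);T2=f(290,75);B2=f(345,578);R2=f(615,250)
print("TL",TL,"BR",BR,"ctr",(TL+BR)/2)
an=lambda a,b:np.degrees(np.arctan2(*(b-a)[::-1]))
print("left yaw",an(L2,TL)-90,"top",an(TL,T2),"bottom",an(B2,BR),"right",an(BR,R2)-90, "diag",an(TL,BR)+45)
for c in [(TL+BR)/2,np.array([.540,.326])]:
    print(c,"red",an(c,f(140,321)),"yel",an(c,f(194,166)))
print("mark axes red",an(f(105,322),f(175,321)),"yel",an(f(168,145),f(220,186)))
```

```text
TL [0.49812561 0.3620826 ] BR [0.58081604 0.2895187 ] ctr [0.53947083 0.32580065]
left yaw 4.144296776218525 top 4.212874973125569 bottom 3.0780596914904597 right 3.766835154983795 diag 3.7318546705978406
[0.53947083 0.32580065] red -176.63893592903466 yel 137.74774375314408
[0.54  0.326] red -176.35135319428744 yel 138.59068148509164
mark axes red 2.9931543149604365 yel -38.84331167604389
```

Run:
```python
from h import *
b=imaging.get_image("side")[:,:,::-1];t=imaging.get_image("top")[:,:,::-1]
cv2.imwrite("pics/c19.png",cv2.convertScaleAbs(np.hstack([cv2.resize(b,(400,300)),cv2.resize(b[150:290,220:406],(400,300),interpolation=cv2.INTER_CUBIC)]),alpha=1.6))
print(arm.read_state()["wrist_force"],arm.read_state()["time"])
```

```text
[-0.7753085   0.47108168  0.64399021] 32.7
```

View pics/c19.png

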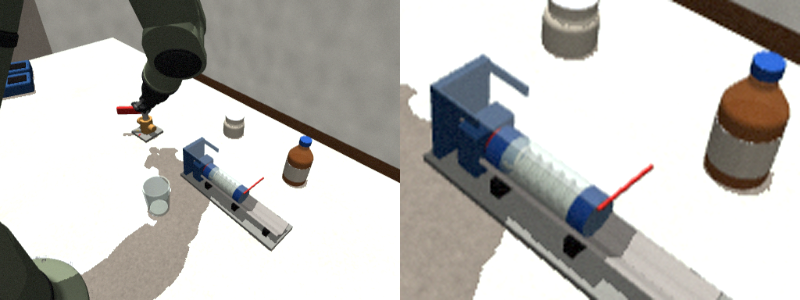

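send_rows(
  series=[
    {"dx": -0.025, "dy": 0, "dz": 0, "spin": 0, "jaw": 1},
    {"dx": -0.025, "dy": 0, "dz": 0, "spin": 0, "jaw": 1},
    {"dx": -0.015, "dy": 0, "dz": 0, "spin": 0, "jaw": 1},
    {"dx": 0, "dy": 0, "dz": 0, "spin": 0, "jaw": 1},
  ],
)

```text
time: 33.1
tool_pos: [0.4973, 0.2416, 0.1638]
tool_rot: [1.649, 1.615, -0.774]
wrist_force: [-0.4, -0.3, 0.1]
width: 0.001
```

```bash
python3 lev.py pics/c20.png 150; python3 -c "
from h import *
s=arm.read_state();print(s['tool_pos'],s['wrist_force'],s['time']);arm.hand_in()"
```

```text
[224  84  71  58 938] 221.0
((504.19012451171875, 355.9944763183594), (12.349534034729004, 82.82903289794922), 49.188663482666016) [[468.79998779296875, 378.3999938964844], [531.5, 324.29998779296875], [539.5999755859375, 333.6000061035156], [476.8999938964844, 387.70001220703125]]
PCA dir 139.09949715399296 mean [0.5049599  0.35524064]
[0.49687782 0.24234696 0.16296381] [-0.02092417 -0.02503786  0.00069644] 33.15
the job is handed in; nothing more can be done
```

I slid the condenser in under the guard until the pad reached its hard stop, then turned the lever to about half open and handed in at 33.2 s. `hand_in` reports no verdict, so the checks below are my own.

**Condenser:** It took about 4 N to slide. About 6 mm before the stop the force rose as the pad began to move, and at the stop it rose to about 12 N. After the fingers backed out, it still lay against the pad in the groove; its rear face was about 22 mm inside the guard edge by contact position.

**Lever:** I pushed it with the shut fingertips and did not grip it. It points at 139.1°. The valve plate and the yellow half mark put half open at about 138.6°, so it is about 44.5° open.

**Bystanders:** The bottle, beaker and jar look unmoved in the last side picture, and nothing was touching the robot at hand-in.

**Checks that disagreed or went wrong:**
- **Lever start angle:** It measured about 179°, while the plate and red mark put closed at about 183.5°. If it really started fully closed, it is only about 40° open. I trusted the painted marks and the plate edges.
- **Fingertip position:** In the images the shut fingertips sat about 35 mm short of the reported TCP. My first approach therefore passed just above the rear collar, with no force felt. I corrected for this before pushing.
- **Leaning the fingers:** The moves cannot tilt the tool, so I drove the arm past its reach until the tool had leaned about 36°.
- **Joint limits:** Getting that lean put several joints at their range ends, with readings up to 0.005 rad past the rounded limits given. Hitting a limit caused one 80 N wrist-force spike in free air, with nothing touched; the limit is 120 N.

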